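# Lid the topping pots

### The arm

A 6-joint arm with a two-finger parallel gripper is mounted at the origin on a cart in front of the work surface, level with it; the furniture and walls round the work are solid. World frame = base frame: x ahead of the robot, y to its left, z up, the work surface at z = 0. Lengths are in mm, angles in rad, forces in N, time in s.
With the tool pointing down it reaches from about 300 to 775 mm from the base axis. Payload 14.6 kg.
Tool frame: the origin (TCP) lies midway between the tips of the shut fingers; the grasp point (between the pads) lies 19 mm behind it; z points along the fingers, y is the line along which they close (so a half turn about z gives the same grasp; the last joint's range is limited). The gripper opens to 94 mm and grips with 3 to 60 N. Pads are 16 mm wide; open, the fingers measure 119 mm over their backs; the gripper's body (75 mm by 177 mm) begins 78 mm behind the grasp point.
Start: joints at [-1.187, 0.3, 1.521, -0, 1.321, -0.067], TCP at [239.619, -495.047, 205.446] pointing down, gripper open.
Joint ranges: [-3.03, 3.03], [-0.79, 2.21], [0.23, 2.52], [-1.04, 4.18], [0, 3.07], [-2.55, 2.55]. Speed limits (rad/s): [2.22, 2.22, 2.57, 3.14, 3.14, 3.14].

### API

Orientations are given as [roll, pitch, yaw] about the fixed x, y, z axes, in that order (R = Rz(yaw) Ry(pitch) Rx(roll)).
In Python, from cell import * gives the robot as it stands. The module is installed in compiled form; this text tells all that it offers.
- The arm moves only by the tool servo_tool, never from a script. Its argument "motion" is a list of rows, each an object of numbers: "wx", "wy", "wz": the turn, a rotation vector about the tool's x, y, z in units of 2 rad (1.0 is 2 rad); "dx", "dy", "dz": the shift along the tool's x, y, z in units of 10 cm (1.0 is 10 cm); "fingers": the closure, from -1 (fully open) to 1 (shut). In form: [{"wx": .., "wy": .., "wz": .., "dx": .., "dy": .., "dz": .., "fingers": ..}, ...]. A call has 1 to 10 rows; each row is the pose to reach, as a shift and turn from the pose commanded when the call began, along the tool's axes at that moment; what a row does not reach only later rows make up. A row lasts 1/10 s, in which the tool goes at most 50 mm and 8.59 degrees, less where a joint would pass 70% of its speed; a pose out of reach is approached as far as the arm can. A call with a number of a shift or a turn outside -1 to 1 is refused whole. A call with a gripper value outside its range is refused whole. The fingers move at their own pace and stop on an object; "newtons" is the grip in N (left out, the last holds). Time passes only in rows, so rows that repeat a pose let the fingers close. It gives the time, the measured TCP pose, the force, the opening and the grip force at its end, in the units of the state.
- read_state(): the state, without advancing time (a new reading comes with each control period).
- camera(name): name is "scene" or "top"; returns a dict with "image" (400x640x3 uint8, red, green, blue), "fx", "fy", "cx", "cy" (pixels), "R" (3x3) and "t" (3): a world point X has camera coordinates R X + t. Camera axes: x right, y down, z forward; pixel columns grow to the right and rows downward; lengths in mm; the calibration is good to about 2 mm. A picture is of the moment at which its call begins. There is no depth.
- sign_off(): hands the job in; it is judged then, once.
Trained networks look in a picture, given as the dict that the camera call returned (one of the last four; its "shot" number tells which), for a name from the list of things; names that differ only in an ending like _2 or _b are one class to them, and where a whole thing is asked for, a point or a joint stands for the part that bears it (a point fixed in the world has none). Each returns a list of dicts, best first, with "conf" (0 to 1); they miss things now and then, are a little off and sometimes report something else, mostly with a low value. They report only what shows in the picture. A call takes as long as a camera call.
- spot_in(query, picture): "location" ([column, row] in pixels, amid what is visible of it).
- trace(query, picture): "pixels" (400x640 bool, what is visible of it) and "location" ([column, row] in pixels, amid what is visible of it).
The state is a dict: "clock": time; "joints": joint angles; "qd": joint speeds; "effort": joint torques, N m; "eef_pos": TCP position; "eef_rot": TCP orientation; "wrist_force": force on the tool from outside, world axes, zero at the start; "moment": the same for the moment, N m; "finger_gap": finger opening in mm; "finger_force": force on a finger pad.
Only numpy, scipy, OpenCV 4.12 (cv2) and the standard library are available. Lean on these libraries where they do the work, as an engineer would, in place of code of your own. Each camera call takes 0.05 s, during which the arm holds its last target. There are 200 camera calls.

### The job

The toppings are ready for the night: close each of the four steel pots with the white, black-handled lid that fits it, so that every lid sits level and fully home on its own pot. Leave the pots where they stand, and do not knock over or push away the spice jar among them or the piping nozzle among the lids.

Things in the scene. Friction and masses are not known exactly. Their poses are not given: they have to be found in the camera images.
- lid_round_large: round white plastic lid of the larger round pot, 102 mm across; right side up. Origin: centre of its underside, z up. Its plug, 14 mm deep, tapers: clear of the pot's mouth by 8 mm a side at its foot, 2 mm at the plate. Plate top 16.5 mm above the origin; on its centre a black upright cylindrical knob, 20 mm in diameter, top 43.5 mm above the origin. 0.08 to 0.17 kg.
- lid_round_small: round white plastic lid of the small round pot, 74 mm across; right side up. Origin: centre of its underside, z up. Its plug, 14 mm deep, tapers: clear of the pot's mouth by 8 mm a side at its foot, 2 mm at the plate. Plate top 16.5 mm above the origin; on its centre a black upright cylindrical knob, 20 mm in diameter, top 43.5 mm above the origin. 0.08 to 0.17 kg.
- lid_square: square white plastic lid of the square pot, 88 x 88 mm, sides along x and y; right side up. Origin: centre of its underside, z up. Its plug, 14 mm deep, tapers: clear of the pot's mouth by 8 mm a side at its foot, 2 mm at the plate. Plate top 16.5 mm above the origin; on its centre a black bar handle, 54 mm along x, 16 mm wide along y, top 43.5 mm above the origin. 0.08 to 0.17 kg.
- lid_oblong: oblong white plastic lid of the oblong pot, 118 (along x) x 72 mm (along y); right side up. Origin: centre of its underside, z up. Its plug, 14 mm deep, tapers: clear of the pot's mouth by 8 mm a side at its foot, 2 mm at the plate. Plate top 16.5 mm above the origin; on its centre a black bar handle, 54 mm along x, 16 mm wide along y, top 43.5 mm above the origin. 0.08 to 0.17 kg.
- pot_round_large: the larger round steel pot, open on top, 88 mm inside, 94 mm outside, left of the scale, with toppings to 20 mm below the rim. Loose, 0.6 to 0.95 kg. Origin: centre of its underside, z up; rim 70 mm above it. With its lid home the lid's origin is 56 mm above the pot's, on one axis.
- pot_round_small: the small round steel pot, open on top, 60 mm inside, 66 mm outside, left of the scale, with toppings to 20 mm below the rim. Loose, 0.6 to 0.95 kg. Origin: centre of its underside, z up; rim 70 mm above it. With its lid home the lid's origin is 56 mm above the pot's, on one axis.
- pot_square: the square steel pot with rounded corners, open on top, 74 x 74 mm inside, 80 x 80 mm outside; its sides run along its x and y axes, left of the scale, with toppings to 20 mm below the rim. Loose, 0.6 to 0.95 kg. Origin: centre of its underside, z up; rim 70 mm above it. With its lid home the lid's origin is 56 mm above the pot's, on one axis, the sides parallel (any quarter turn).
- pot_oblong: the oblong steel pot with rounded corners, open on top, 104 mm (along its x axis) x 58 mm (along its y axis) inside, 110 x 64 mm outside, left of the scale, with toppings to 20 mm below the rim. Loose, 0.6 to 0.95 kg. Origin: centre of its underside, z up; rim 70 mm above it. With its lid home the lid's origin is 56 mm above the pot's, on one axis, the long sides parallel (either way round).
- spice_jar: glass spice jar with a green cap, 46 mm in diameter, 106 mm tall, standing among the pots; a bystander. Origin: centre of its underside. The scale with its tin, between lids and pots, is 127 mm tall; nothing taller stands on the way from lids to pots.
- nozzle_tall: steel piping nozzle (cone), 35 mm wide at the foot, 50 mm tall, standing on its wide end among the lids; a bystander. Origin: centre of its underside.

How it is judged:
By the outcome, as a careful person would: the job done as asked, in the order asked, and still so for the second after the job is handed in, with the robot touching nothing.
It also fails if it takes over 104 s, if anything falls off the work surface, if the arm or the gripper's body presses on something with over 40 N, if the wrist force passes 120 N, or if a joint passes its speed limit or range.

## Working session

There is one attempt and no reset: what is moved stays moved. The work goes in short steps, Python scripts to look and compute and a tool call to move; the robot and the scene stay as the last step left them, time stands still between calls to the robot, and variables do not carry over. Pictures are saved under pics/ and viewed, at most 14 in all, crops included, and the job is handed in when it is done.

Besides the shell and the picture viewer there is one more tool, called after ">>>" in YAML: its name, and indented under it one key for each argument. servo_tool: Moves the arm, as the interface text tells. Its arguments: {"type":"object","properties":{"motion":{"type":"array","items":{"type":"object","properties":{"wx":{"type":"number"},"wy":{"type":"number"},"wz":{"type":"number"},"dx":{"type":"number"},"dy":{"type":"number"},"dz":{"type":"number"},"fingers":{"type":"number"}}}},"newtons":{"type":"number"}},"required":["motion"]}

```bash
mkdir -p pics; cat > h.py <<'E'
from cell import *
import numpy as np, cv2
def save(p,n): cv2.imwrite('pics/'+n,cv2.cvtColor(p['image'],cv2.COLOR_RGB2BGR))
def K(p): return np.array([[p['fx'],0,p['cx']],[0,p['fy'],p['cy']],[0,0,1]])
def ray(p,uv):
    R=np.array(p['R']);t=np.array(p['t']);c=-R.T@t
    d=R.T@np.array([(uv[0]-p['cx'])/p['fx'],(uv[1]-p['cy'])/p['fy'],1]);return c,d
def atz(p,uv,z):
    c,d=ray(p,uv);return c+d*(z-c[2])/d[2]
E
python3 - <<'E'
from h import *
s=read_state();print(s['clock'],s['eef_pos'],s['eef_rot'],s['finger_gap'])
for n in('scene','top'):
    p=camera(n);save(p,n+'1.png');c,_=ray(p,(0,0));print(n,c,p['fx'])
    for q in['lid_round_large','lid_round_small','lid_square','lid_oblong','pot_round_large','pot_round_small','pot_square','pot_oblong','spice_jar','nozzle_tall']:
        print(q,[(np.round(d['location']),round(d['conf'],2),np.round(atz(p,d['location'],70 if 'pot' in q else 16))) for d in spot_in(q,p)[:3]])
E
```

```text
0.0 [ 239.52235848 -494.82133221  204.888932  ] [-3.14044019e+00 -5.74401226e-05  4.50776365e-01] 94.00554703761603
scene [-724.33414124 -191.38470105  706.56062397] 452.5257782633022
lid_round_large [(array([381., 222.]), 0.62, array([ 436., -242.,   16.]))]
lid_round_small [(array([428., 203.]), 0.78, array([ 560., -392.,   16.]))]
lid_square []
lid_oblong [(array([380., 199.]), 0.67, array([ 580., -244.,   16.]))]
pot_round_large []
pot_round_small [(array([204., 216.]), 0.2, array([351., 260.,  70.]))]
pot_square []
pot_oblong [(array([202., 215.]), 0.67, array([357., 266.,  70.]))]
spice_jar [(array([381., 200.]), 0.75, array([ 573., -245.,   16.]))]
nozzle_tall [(array([401., 210.]), 0.41, array([ 511., -305.,   16.]))]
top [ 453.75044543  -50.47321834 1555.43890034] 514.8538579112517
lid_round_large [(array([379., 233.]), 0.87, array([ 433., -234.,   16.]))]
lid_round_small [(array([431., 187.]), 0.81, array([ 573., -389.,   16.]))]
lid_square [(array([349., 149.]), 0.63, array([ 681., -140.,   16.]))]
lid_oblong [(array([382., 183.]), 0.78, array([ 583., -241.,   16.]))]
pot_round_large [(array([253., 190.]), 0.92, array([547., 140.,  70.]))]
pot_round_small [(array([256., 235.]), 0.75, array([419., 125.,  70.]))]
pot_square [(array([260., 150.]), 0.71, array([663., 122.,  70.]))]
pot_oblong [(array([202., 235.]), 0.63, array([415., 281.,  70.]))]
spice_jar [(array([222., 206.]), 0.52, array([501., 237.,  16.]))]
nozzle_tall [(array([432., 186.]), 0.7, array([ 577., -390.,   16.])), (array([402., 206.]), 0.64, array([ 513., -300.,   16.]))]
```

```bash
python3 - <<'E'
import cv2
a=cv2.imread('pics/top1.png');cv2.imwrite('pics/t2.png',cv2.resize(a[100:290,170:490],(800,475),interpolation=cv2.INTER_CUBIC))
E
```

```text
(no output)
```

View pics/t2.png

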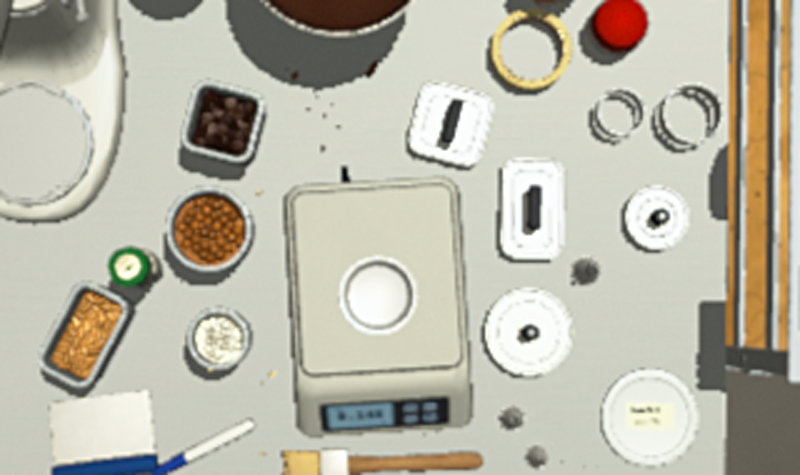

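View pics/scene1.png

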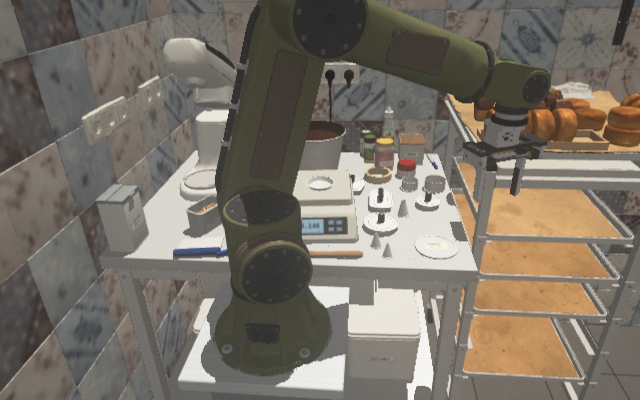

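The top crop shows the pots on the left: square (223,122), large round (210,230), small round (219,340), oblong (88,337), with the jar at (130,267). On the right are the lids: square (450,125), oblong (532,209), small round (655,217), large round (527,332), with the nozzle at (585,270). In the scene view the lids show but the arm hides most of the pots. Next I fit shape models to the masks.

```bash
cat > fit.py <<'E'
from h import *
from scipy.optimize import minimize
import sys
def ring(sx,sy,r,z):
    c=[]
    for k in range(64):
        a=2*np.pi*(k+.5)/64
        c.append([np.sign(np.cos(a))*(sx/2-r)+r*np.cos(a),np.sign(np.sin(a))*(sy/2-r)+r*np.sin(a),z])
    return np.array(c)
def lid(sx,sy,r,bar): return [ring(sx,sy,r,14),ring(sx,sy,r,16.5)],[ring(*( (54,16,2) if bar else (20,20,10)),16.5),ring(*((54,16,2) if bar else (20,20,10)),43.5)]
def pot(sx,sy,r): return [ring(sx,sy,r,0),ring(sx,sy,r,70)],None
M={'lid_round_large':lid(102,102,51,0),'lid_round_small':lid(74,74,37,0),'lid_square':lid(88,88,12,1),'lid_oblong':lid(118,72,12,1),
'pot_round_large':pot(94,94,47),'pot_round_small':pot(66,66,33),'pot_square':pot(80,80,12),'pot_oblong':pot(110,64,12),
'spice_jar':([ring(46,46,23,0),ring(46,46,23,106)],None),'nozzle_tall':([ring(35,35,17.5,0),ring(8,8,4,50)],None)}
S=8
def render(p,q,pose,z0=0):
    x,y,a=pose;Rz=np.array([[np.cos(a),-np.sin(a),0],[np.sin(a),np.cos(a),0],[0,0,1]])
    im=np.zeros((400,640),np.float32)
    m=np.zeros((400*S//1,640*S),np.uint8)
    for g in M[q]:
        if g is None: continue
        P=np.vstack(g)@Rz.T+[x,y,z0]
        C=P@np.array(p['R']).T+p['t'];uv=C[:,:2]/C[:,2:]*[p['fx'],p['fy']]+[p['cx'],p['cy']]
        h=cv2.convexHull(((uv+.5)*S*16).astype(np.int32)); cv2.fillPoly(m,[h],1,shift=4)
    return m
def fit(p,q,mask,x0,yaws):
    ys,xs=np.nonzero(mask);b=[max(ys.min()-15,0),ys.max()+15,max(xs.min()-15,0),xs.max()+15]
    Mk=mask[b[0]:b[1],b[2]:b[3]].astype(np.float32)
    def cost(v):
        m=render(p,q,v*[1,1,.02])[b[0]*S:b[1]*S,b[2]*S:b[3]*S]
        r=cv2.resize(m.astype(np.float32),(Mk.shape[1],Mk.shape[0]),interpolation=cv2.INTER_AREA)
        return np.abs(r-Mk).sum()/Mk.sum()
    best=None
    for a in yaws:
        o=minimize(cost,[*x0,a/.02],method='Nelder-Mead',options=dict(initial_simplex=np.array([[*x0,a/.02]]*4)+np.array([[0,0,0],[12,0,0],[0,12,0],[0,0,12]]),xatol=.1,fatol=1e-4,maxfev=160))
        if best is None or o.fun<best.fun: best=o
    return best.x*[1,1,.02],best.fun
def run(n,qs):
    p=camera(n)
    for q in qs:
        for d in trace(q,p)[:2]:
            if d['conf']<.3: continue
            z=M[q][0][1][0,2]
            m=np.asarray(d['pixels']);x0=atz(p,d['location'],z)[:2]
            yaws=[0] if 'round' in q or 'jar' in q or 'noz' in q else np.arange(0,np.pi/(2 if 'square' in q else 1),.26)
            v,f=fit(p,q,m,x0,yaws);print(n,q,round(d['conf'],2),m.sum(),np.round(v,2),'cost',round(float(f),3),flush=True)
    return p
E
python3 - <<'E'
from fit import *
run('top',list(M)); run('scene',['lid_round_large','lid_round_small','lid_square','lid_oblong','pot_oblong','nozzle_tall'])
E
```

```text
top lid_round_large 0.9 986 [ 4.3569e+02 -2.3952e+02  8.0000e-02] cost 0.062
top lid_round_small 0.57 497 [ 5.7718e+02 -3.9034e+02  1.7000e-01] cost 0.041
top lid_square 0.74 899 [ 6.8467e+02 -1.4180e+02 -2.6000e-01] cost 0.069
top lid_square 0.38 261 [476.31 229.03   1.14] cost 2.138
top lid_oblong 0.59 972 [ 583.14 -240.06    3.17] cost 0.057
top pot_round_large 0.98 962 [5.4680e+02 1.4132e+02 1.0000e-02] cost 0.062
top pot_round_small 0.66 499 [4.1942e+02 1.2587e+02 1.7000e-01] cost 0.074
top pot_square 0.87 902 [673.04 128.77   1.35] cost 0.049
top pot_oblong 0.94 1053 [420.37 281.91  -0.46] cost 0.048
top spice_jar 0.65 289 [4.9939e+02 2.2286e+02 8.0000e-02] cost 0.085
top nozzle_tall 0.45 85 [ 5.0974e+02 -3.0741e+02  1.9000e-01] cost 0.254
scene lid_round_large 0.59 538 [ 4.3441e+02 -2.4102e+02 -6.0000e-02] cost 0.09
scene lid_round_small 0.67 269 [ 5.7538e+02 -3.9294e+02  2.0000e-02] cost 0.139
scene lid_oblong 0.75 390 [ 588.88 -244.87    3.14] cost 0.097
scene pot_oblong 0.64 949 [4.2281e+02 2.8989e+02 5.0000e-02] cost 0.147
scene pot_oblong 0.56 562 [ 338.68 -238.58    3.1 ] cost 0.897
scene nozzle_tall 0.59 125 [ 5.1219e+02 -3.1129e+02 -2.0000e-01] cost 0.126
```

```bash
python3 - <<'E'
import cv2,numpy as np
a=cv2.imread('pics/top1.png')[80:290,400:530];b=cv2.imread('pics/scene1.png')[70:280,390:590]
z=lambda i,w,h:cv2.resize(i,(w,h),interpolation=cv2.INTER_CUBIC)
cv2.imwrite('pics/r.png',np.hstack([z(a,325,525),z(b,475,525)]))
E
```

```text
(no output)
```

View pics/r.png

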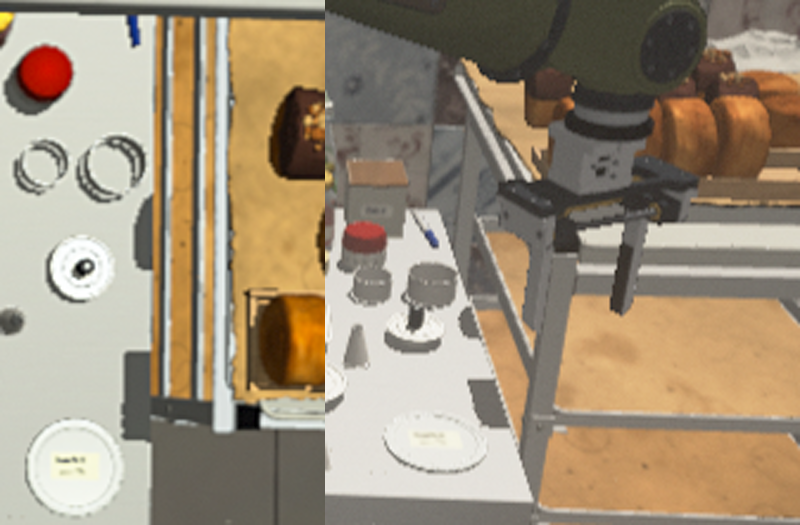

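The right part of the picture shows the tray rack rising above the table edge. Its front post top is at top px (492,246) and scene px (488,172). I check how near it is to the small lid.

```bash
cat >> h.py <<'E'
def tri(p,a,q,b):
    c1,d1=ray(p,a);c2,d2=ray(q,b);s=np.linalg.lstsq(np.c_[d1,-d2],c2-c1,rcond=None)[0]
    A=c1+s[0]*d1;B=c2+s[1]*d2;return (A+B)/2,np.linalg.norm(A-B)
E
python3 - <<'E'
from fit import *
p=camera('top');q=camera('scene')
print('post',tri(p,(492,248),q,(488,172)))
print(atz(p,(466,200),0),atz(p,(478,200),100))
# dark handles in both views
for n,c in dict(large=(435,-240),small=(577,-390),sq=(684,-142),ob=(584,-240)).items():
    uv=[]
    for v in(p,q):
        X=np.array([*c,35.]);C=np.array(v['R'])@X+v['t'];u=C[:2]/C[2]*[v['fx'],v['fy']]+[v['cx'],v['cy']]
        u=np.round(u).astype(int);r=11;g=v['image'][u[1]-r:u[1]+r+1,u[0]-r:u[0]+r+1].max(2)<75
        k,l,s,ce=cv2.connectedComponentsWithStats(g.astype(np.uint8))
        i=1+np.argmin(np.linalg.norm(ce[1:]-r,axis=1)-s[1:,4]*.2) if k>1 else 0
        uv.append(ce[i]+u-r);print(n,s[i],end=' ')
    print(np.round(tri(p,uv[0],q,uv[1])[0]),round(tri(p,uv[0],q,uv[1])[1],1))
E
```

```text
post (array([ 402.48146849, -514.18003365,  198.03161917]), np.float64(6.076483715433514))
[ 538.49020449 -498.08650495    0.        ] [ 533.91299961 -503.42218463  100.        ]
large [ 8 10  4  5 11] large [  0   0  23  23 529] [ 431. -237.   36.] 3.8
small [ 8  9  6  6 18] small [10 12  4  2  4] [ 572. -389.   34.] 5.4
sq [ 8  3  8 17 68] sq [13 10  2  2  3] [ 682. -145.   37.] 9.1
ob [ 9  4  5 17 81] ob [  0   0  23  23 529] [ 580. -240.   39.] 1.8
```

>>> servo_tool:
  motion:
    - {"dx": 0.97, "dy": -0.64, "wz": -0.56, "fingers": -0.3}
    - {"dx": 0.97, "dy": -0.64, "wz": -0.56, "fingers": -0.3}
    - {"dx": 0.97, "dy": -0.64, "wz": -0.56, "fingers": -0.3}
    - {"dx": 0.97, "dy": -0.64, "wz": -0.56, "fingers": -0.3}
    - {"dx": 0.97, "dy": -0.64, "wz": -0.56, "fingers": -0.3}
    - {"dx": 0.97, "dy": -0.64, "wz": -0.56, "fingers": -0.3}
    - {"dx": 0.97, "dy": -0.64, "wz": -0.56, "fingers": -0.3}
    - {"dx": 0.97, "dy": -0.64, "wz": -0.56, "fingers": -0.3}
    - {"dx": 0.97, "dy": -0.64, "wz": -0.56, "fingers": -0.3}
  newtons: 25

```text
schema error: expected keys wx, wy, wz, dx, dy, dz, fingers
```

>>> servo_tool:
  motion:
    - {"wx": 0, "wy": 0, "wz": -0.56, "dx": 0.97, "dy": -0.64, "dz": 0, "fingers": -0.3}
    - {"wx": 0, "wy": 0, "wz": -0.56, "dx": 0.97, "dy": -0.64, "dz": 0, "fingers": -0.3}
    - {"wx": 0, "wy": 0, "wz": -0.56, "dx": 0.97, "dy": -0.64, "dz": 0, "fingers": -0.3}
    - {"wx": 0, "wy": 0, "wz": -0.56, "dx": 0.97, "dy": -0.64, "dz": 0, "fingers": -0.3}
    - {"wx": 0, "wy": 0, "wz": -0.56, "dx": 0.97, "dy": -0.64, "dz": 0, "fingers": -0.3}
    - {"wx": 0, "wy": 0, "wz": -0.56, "dx": 0.97, "dy": -0.64, "dz": 0, "fingers": -0.3}
    - {"wx": 0, "wy": 0, "wz": -0.56, "dx": 0.97, "dy": -0.64, "dz": 0, "fingers": -0.3}
    - {"wx": 0, "wy": 0, "wz": -0.56, "dx": 0.97, "dy": -0.64, "dz": 0, "fingers": -0.3}
    - {"wx": 0, "wy": 0, "wz": -0.56, "dx": 0.97, "dy": -0.64, "dz": 0, "fingers": -0.3}
  newtons: 25

```text
clock: 3.0
eef_pos: [299.1, -395.2, 205.5]
eef_rot: [3.142, 0.0, 1.572]
wrist_force: [-1.0, 0.1, 0.0]
finger_gap: 60.8
finger_force: 0.0
```

>>> servo_tool:
  motion:
    - {"wx": 0, "wy": 0, "wz": 0, "dx": 0.05, "dy": 1.0, "dz": 0, "fingers": -0.3}
    - {"wx": 0, "wy": 0, "wz": 0, "dx": 0.05, "dy": 1.0, "dz": 0, "fingers": -0.3}
    - {"wx": 0, "wy": 0, "wz": 0, "dx": 0.05, "dy": 1.0, "dz": 0, "fingers": -0.3}

```text
clock: 3.3
eef_pos: [402.8, -389.2, 204.7]
eef_rot: [3.141, -0.001, 1.571]
wrist_force: [-0.1, -0.1, 0.2]
finger_gap: 60.6
finger_force: 0.0
```

>>> servo_tool:
  motion:
    - {"wx": 0, "wy": 0, "wz": 0, "dx": 0, "dy": 1.0, "dz": 0, "fingers": -0.3}
    - {"wx": 0, "wy": 0, "wz": 0, "dx": 0, "dy": 1.0, "dz": 0, "fingers": -0.3}
    - {"wx": 0, "wy": 0, "wz": 0, "dx": 0, "dy": 1.0, "dz": 0, "fingers": -0.3}

```text
clock: 3.6
eef_pos: [502.4, -389.2, 203.6]
eef_rot: [-3.141, -0.002, 1.571]
wrist_force: [-0.7, 0.0, -0.6]
finger_gap: 60.9
finger_force: 0.0
```

>>> servo_tool:
  motion:
    - {"wx": 0, "wy": 0, "wz": 0, "dx": 0, "dy": 0.78, "dz": 0.6, "fingers": -0.3}
    - {"wx": 0, "wy": 0, "wz": 0, "dx": 0, "dy": 0.78, "dz": 0.6, "fingers": -0.3}
    - {"wx": 0, "wy": 0, "wz": 0, "dx": 0, "dy": 0.78, "dz": 0.6, "fingers": -0.3}
    - {"wx": 0, "wy": 0, "wz": 0, "dx": 0, "dy": 0.78, "dz": 0.6, "fingers": -0.3}
    - {"wx": 0, "wy": 0, "wz": 0, "dx": 0, "dy": 0.78, "dz": 0.6, "fingers": -0.3}

```text
clock: 4.1
eef_pos: [576.3, -391.0, 147.4]
eef_rot: [3.14, 0.002, 1.569]
wrist_force: [0.1, 0.2, 0.2]
finger_gap: 61.2
finger_force: 0.0
```

```bash
python3 - <<'E'
from fit import *
p=run('scene',['pot_round_large','pot_round_small','pot_square','pot_oblong','lid_square','lid_oblong','lid_round_small']);save(p,'s2.png')
run('top',['pot_round_large','pot_round_small','pot_square','pot_oblong','lid_round_large','lid_square','lid_oblong'])
E
```

```text
scene pot_square 0.73 307 [6.9308e+02 9.4110e+01 2.2000e-01] cost 1.098
scene lid_square 0.61 147 [ 693.65 -161.8     0.78] cost 1.252
scene lid_oblong 0.94 444 [ 5.8344e+02 -2.4318e+02  3.0000e-02] cost 0.109
scene lid_round_small 0.73 223 [ 573.18 -392.79   -0.  ] cost 0.144
top pot_round_large 0.76 948 [ 5.4673e+02  1.4169e+02 -1.1000e-01] cost 0.053
top pot_round_small 0.69 539 [4.1944e+02 1.2734e+02 1.3000e-01] cost 0.135
top pot_oblong 0.95 1041 [419.93 282.22   2.66] cost 0.043
top lid_round_large 0.66 685 [ 4.3942e+02 -2.3691e+02 -1.5000e-01] cost 0.365
top lid_square 0.7 847 [ 6.8376e+02 -1.3956e+02 -2.4000e-01] cost 0.053
top lid_oblong 0.67 930 [ 583.07 -239.07    3.16] cost 0.048
```

View pics/s2.png

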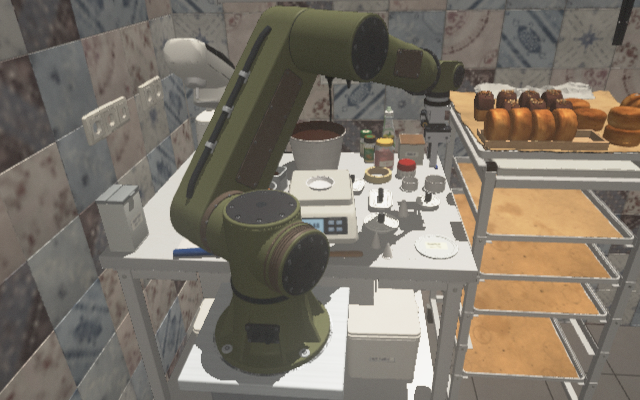

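The scene shows the gripper at (435,150), above the small lid at (428,200); the arm still hides the pots. I descend on the small lid.

>>> servo_tool:
  motion:
    - {"wx": 0, "wy": 0, "wz": 0, "dx": 0, "dy": 0, "dz": 0.4, "fingers": -0.3}
    - {"wx": 0, "wy": 0, "wz": 0, "dx": 0, "dy": 0, "dz": 0.8, "fingers": -0.3}
    - {"wx": 0, "wy": 0, "wz": 0, "dx": 0, "dy": 0, "dz": 1.0, "fingers": -0.3}
    - {"wx": 0, "wy": 0, "wz": 0, "dx": 0, "dy": 0, "dz": 1.0, "fingers": -0.3}

```text
clock: 5.3
eef_pos: [575.7, -389.2, 41.9]
eef_rot: [-3.137, -0.003, 1.571]
wrist_force: [-0.7, -0.6, 0.3]
finger_gap: 60.8
finger_force: 0.0
```

>>> servo_tool:
  motion:
    - {"wx": 0, "wy": 0, "wz": 0, "dx": 0, "dy": 0, "dz": 0.14, "fingers": -0.3}
    - {"wx": 0, "wy": 0, "wz": 0, "dx": 0, "dy": 0, "dz": 0.23, "fingers": -0.3}
    - {"wx": 0, "wy": 0, "wz": 0, "dx": 0, "dy": 0, "dz": 0.23, "fingers": -0.3}
    - {"wx": 0, "wy": 0, "wz": 0, "dx": 0, "dy": 0, "dz": 0.23, "fingers": -0.3}

```text
clock: 5.7
eef_pos: [577.3, -390.4, 23.0]
eef_rot: [3.141, 0.0, 1.571]
wrist_force: [0.7, -0.3, 0.6]
finger_gap: 60.8
finger_force: 0.0
```

>>> servo_tool:
  motion:
    - {"wx": 0, "wy": 0, "wz": 0, "dx": 0, "dy": 0, "dz": 0, "fingers": 1}
    - {"wx": 0, "wy": 0, "wz": 0, "dx": 0, "dy": 0, "dz": 0, "fingers": 1}
    - {"wx": 0, "wy": 0, "wz": 0, "dx": 0, "dy": 0, "dz": 0, "fingers": 1}
    - {"wx": 0, "wy": 0, "wz": 0, "dx": 0, "dy": 0, "dz": 0, "fingers": 1}
    - {"wx": 0, "wy": 0, "wz": 0, "dx": 0, "dy": 0, "dz": 0, "fingers": 1}
    - {"wx": 0, "wy": 0, "wz": 0, "dx": 0, "dy": 0, "dz": 0, "fingers": 1}
    - {"wx": 0, "wy": 0, "wz": 0, "dx": 0, "dy": 0, "dz": 0, "fingers": 1}
    - {"wx": 0, "wy": 0, "wz": 0, "dx": 0, "dy": 0, "dz": 0, "fingers": 1}
  newtons: 25

```text
clock: 6.5
eef_pos: [577.0, -390.2, 22.5]
eef_rot: [-3.141, -0.0, 1.571]
wrist_force: [-0.6, 0.2, 1.3]
finger_gap: 19.3
finger_force: 25.0
```

>>> servo_tool:
  motion:
    - {"wx": 0, "wy": 0, "wz": 0, "dx": 0, "dy": 0, "dz": -0.3, "fingers": 1}
    - {"wx": 0, "wy": 0, "wz": 0, "dx": 0, "dy": 0, "dz": -0.7, "fingers": 1}
    - {"wx": 0, "wy": 0, "wz": 0, "dx": 0, "dy": 0, "dz": -1.0, "fingers": 1}

```text
clock: 6.8
eef_pos: [577.2, -390.3, 124.5]
eef_rot: [3.141, 0.001, 1.571]
wrist_force: [-0.5, -0.1, -0.6]
finger_gap: 19.2
finger_force: 25.0
```

>>> servo_tool:
  motion:
    - {"wx": 0, "wy": 0, "wz": 0, "dx": 0.3, "dy": -0.1, "dz": -0.4, "fingers": 1}
    - {"wx": 0, "wy": 0, "wz": 0, "dx": 0.7, "dy": -0.2, "dz": -0.7, "fingers": 1}
    - {"wx": 0, "wy": 0, "wz": 0, "dx": 1.0, "dy": -0.3, "dz": -0.7, "fingers": 1}
    - {"wx": 0, "wy": 0, "wz": 0, "dx": 1.0, "dy": -0.3, "dz": -0.7, "fingers": 1}

```text
clock: 7.2
eef_pos: [546.8, -287.2, 194.0]
eef_rot: [3.14, 0.0, 1.573]
wrist_force: [-0.0, -0.3, -2.0]
finger_gap: 19.4
finger_force: 25.0
```

>>> servo_tool:
  motion:
    - {"wx": 0, "wy": 0, "wz": 0, "dx": 0.4, "dy": -0.12, "dz": 0, "fingers": 1}
    - {"wx": 0, "wy": 0, "wz": 0, "dx": 0.8, "dy": -0.24, "dz": 0, "fingers": 1}
    - {"wx": 0, "wy": 0, "wz": 0, "dx": 1.0, "dy": -0.3, "dz": 0, "fingers": 1}

```text
clock: 7.5
eef_pos: [516.3, -188.2, 192.1]
eef_rot: [-3.141, -0.001, 1.572]
wrist_force: [-0.0, -0.5, -1.0]
finger_gap: 18.8
finger_force: 25.0
```

>>> servo_tool:
  motion:
    - {"wx": 0, "wy": 0, "wz": 0, "dx": 0.4, "dy": -0.12, "dz": 0, "fingers": 1}
    - {"wx": 0, "wy": 0, "wz": 0, "dx": 0.8, "dy": -0.24, "dz": 0, "fingers": 1}
    - {"wx": 0, "wy": 0, "wz": 0, "dx": 1.0, "dy": -0.3, "dz": 0, "fingers": 1}

```text
clock: 7.8
eef_pos: [486.3, -88.2, 192.2]
eef_rot: [-3.141, -0.0, 1.572]
wrist_force: [-0.1, -0.5, -1.5]
finger_gap: 19.2
finger_force: 25.0
```

>>> servo_tool:
  motion:
    - {"wx": 0, "wy": 0, "wz": 0, "dx": 0.4, "dy": -0.12, "dz": 0, "fingers": 1}
    - {"wx": 0, "wy": 0, "wz": 0, "dx": 0.8, "dy": -0.24, "dz": 0, "fingers": 1}
    - {"wx": 0, "wy": 0, "wz": 0, "dx": 1.0, "dy": -0.3, "dz": 0, "fingers": 1}

```text
clock: 8.1
eef_pos: [456.3, 11.7, 192.3]
eef_rot: [-3.141, -0.0, 1.572]
wrist_force: [0.5, 0.1, -1.6]
finger_gap: 19.2
finger_force: 25.0
```

>>> servo_tool:
  motion:
    - {"wx": 0, "wy": 0, "wz": 0, "dx": 0.4, "dy": -0.12, "dz": 0, "fingers": 1}
    - {"wx": 0, "wy": 0, "wz": 0, "dx": 0.8, "dy": -0.24, "dz": 0, "fingers": 1}
    - {"wx": 0, "wy": 0, "wz": 0, "dx": 1.0, "dy": -0.3, "dz": 0, "fingers": 1}
    - {"wx": 0, "wy": 0, "wz": 0, "dx": 1.0, "dy": -0.3, "dz": 0, "fingers": 1}

```text
clock: 8.5
eef_pos: [426.7, 111.4, 192.3]
eef_rot: [-3.141, -0.0, 1.573]
wrist_force: [0.1, 0.6, -1.7]
finger_gap: 19.0
finger_force: 25.0
```

>>> servo_tool:
  motion:
    - {"wx": 0, "wy": 0, "wz": 0, "dx": 0.15, "dy": -0.07, "dz": 0.2, "fingers": 1}
    - {"wx": 0, "wy": 0, "wz": 0, "dx": 0.15, "dy": -0.07, "dz": 0.5, "fingers": 1}
    - {"wx": 0, "wy": 0, "wz": 0, "dx": 0.15, "dy": -0.07, "dz": 0.8, "fingers": 1}
    - {"wx": 0, "wy": 0, "wz": 0, "dx": 0.15, "dy": -0.07, "dz": 0.8, "fingers": 1}
    - {"wx": 0, "wy": 0, "wz": 0, "dx": 0.15, "dy": -0.07, "dz": 0.8, "fingers": 1}

```text
clock: 9.0
eef_pos: [420.6, 124.2, 113.0]
eef_rot: [-3.141, 0.0, 1.57]
wrist_force: [0.4, -0.2, -0.4]
finger_gap: 19.0
finger_force: 25.0
```

```bash
python3 - <<'E'
from fit import *
p=camera('scene');q=camera('top')
cv2.imwrite('pics/s3.png',cv2.cvtColor(np.hstack([cv2.resize(v['image'][a:a+110,b:b+140],(400,314),interpolation=cv2.INTER_CUBIC) for v,a,b in((p,150,170),(q,170,180))]),cv2.COLOR_RGB2BGR))
E
```

```text
(no output)
```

View pics/s3.png

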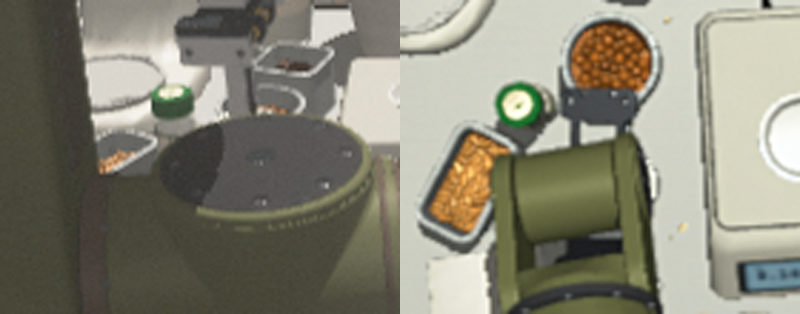

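The arm hides the small pot in both views; in the scene the square pot shows at (273,175). I descend on force.

>>> servo_tool:
  motion:
    - {"wx": 0, "wy": 0, "wz": 0, "dx": 0.02, "dy": 0, "dz": 0.1, "fingers": 1}
    - {"wx": 0, "wy": 0, "wz": 0, "dx": 0.02, "dy": 0, "dz": 0.2, "fingers": 1}
    - {"wx": 0, "wy": 0, "wz": 0, "dx": 0.02, "dy": 0, "dz": 0.25, "fingers": 1}
    - {"wx": 0, "wy": 0, "wz": 0, "dx": 0.02, "dy": 0, "dz": 0.25, "fingers": 1}

```text
clock: 9.5
eef_pos: [419.6, 126.8, 86.6]
eef_rot: [-3.14, 0.0, 1.571]
wrist_force: [-0.2, -0.1, -1.2]
finger_gap: 19.1
finger_force: 25.0
```

>>> servo_tool:
  motion:
    - {"wx": 0, "wy": 0, "wz": 0, "dx": 0, "dy": 0, "dz": 0.03, "fingers": 1}
    - {"wx": 0, "wy": 0, "wz": 0, "dx": 0, "dy": 0, "dz": 0.06, "fingers": 1}
    - {"wx": 0, "wy": 0, "wz": 0, "dx": 0, "dy": 0, "dz": 0.08, "fingers": 1}
    - {"wx": 0, "wy": 0, "wz": 0, "dx": 0, "dy": 0, "dz": 0.08, "fingers": 1}

```text
clock: 9.9
eef_pos: [419.9, 126.8, 79.2]
eef_rot: [-3.141, 0.0, 1.571]
wrist_force: [0.6, 0.0, -1.5]
finger_gap: 19.3
finger_force: 25.0
```

>>> servo_tool:
  motion:
    - {"wx": 0, "wy": 0, "wz": 0, "dx": 0, "dy": 0, "dz": 0.01, "fingers": 1}
    - {"wx": 0, "wy": 0, "wz": 0, "dx": 0, "dy": 0, "dz": 0.01, "fingers": -0.1}
    - {"wx": 0, "wy": 0, "wz": 0, "dx": 0, "dy": 0, "dz": 0.01, "fingers": -0.1}
    - {"wx": 0, "wy": 0, "wz": 0, "dx": 0, "dy": 0, "dz": 0.01, "fingers": -0.1}
    - {"wx": 0, "wy": 0, "wz": 0, "dx": 0, "dy": 0, "dz": 0.01, "fingers": -0.1}
    - {"wx": 0, "wy": 0, "wz": 0, "dx": 0, "dy": 0, "dz": -0.3, "fingers": -0.1}
    - {"wx": 0, "wy": 0, "wz": 0, "dx": 0, "dy": 0, "dz": -0.7, "fingers": -0.1}
    - {"wx": 0, "wy": 0, "wz": 0, "dx": 0, "dy": 0, "dz": -1.0, "fingers": -0.1}

```text
clock: 10.7
eef_pos: [420.2, 126.9, 181.6]
eef_rot: [3.14, -0.0, 1.571]
wrist_force: [-0.1, 0.2, -0.3]
finger_gap: 51.6
finger_force: 0.0
```

>>> servo_tool:
  motion:
    - {"wx": 0, "wy": 0, "wz": 0, "dx": -0.4, "dy": 0, "dz": -0.02, "fingers": -0.3}
    - {"wx": 0, "wy": 0, "wz": 0, "dx": -0.8, "dy": 0, "dz": -0.02, "fingers": -0.3}
    - {"wx": 0, "wy": 0, "wz": 0, "dx": -1.0, "dy": 0, "dz": -0.02, "fingers": -0.3}

```text
clock: 11.0
eef_pos: [419.9, 24.8, 181.8]
eef_rot: [3.141, 0.0, 1.57]
wrist_force: [-0.1, -0.5, -0.3]
finger_gap: 60.9
finger_force: 0.0
```

>>> servo_tool:
  motion:
    - {"wx": 0, "wy": 0, "wz": 0, "dx": -0.4, "dy": 0, "dz": 0, "fingers": -0.3}
    - {"wx": 0, "wy": 0, "wz": 0, "dx": -0.8, "dy": 0, "dz": 0, "fingers": -0.3}
    - {"wx": 0, "wy": 0, "wz": 0, "dx": -1.0, "dy": 0, "dz": 0, "fingers": -0.3}

```text
clock: 11.3
eef_pos: [419.8, -75.5, 181.6]
eef_rot: [3.141, 0.0, 1.569]
wrist_force: [0.3, 0.2, -1.0]
finger_gap: 61.0
finger_force: 0.0
```

>>> servo_tool:
  motion:
    - {"wx": 0, "wy": 0, "wz": 0, "dx": -0.4, "dy": 0, "dz": 0, "fingers": -0.3}
    - {"wx": 0, "wy": 0, "wz": 0, "dx": -0.8, "dy": 0, "dz": 0, "fingers": -0.3}
    - {"wx": 0, "wy": 0, "wz": 0, "dx": -1.0, "dy": 0.05, "dz": 0, "fingers": -0.3}

```text
clock: 11.6
eef_pos: [424.6, -175.6, 181.5]
eef_rot: [3.142, 0.0, 1.569]
wrist_force: [-0.3, 0.1, 0.2]
finger_gap: 61.1
finger_force: 0.0
```

```bash
python3 - <<'E'
from fit import *
s=read_state();print(s['eef_pos'],s['clock'])
p=run('top',['pot_round_small','lid_round_small','lid_round_large','pot_round_large','pot_square','pot_oblong','lid_square','lid_oblong'])
q=camera('scene')
cv2.imwrite('pics/s4.png',cv2.cvtColor(np.hstack([cv2.resize(v['image'][a:a+110,b:b+140],(400,314),interpolation=cv2.INTER_CUBIC) for v,a,b in((q,150,170),(p,150,180))]),cv2.COLOR_RGB2BGR))
E
```

```text
[ 424.58015218 -175.62716986  181.52332737] 11.6
top lid_round_small 0.56 567 [ 4.2101e+02  1.3108e+02 -7.0000e-02] cost 0.131
top lid_round_large 0.71 146 [ 585.06 -215.98   -2.67] cost 1.0
top pot_round_large 0.68 915 [ 5.4660e+02  1.4147e+02 -4.0000e-02] cost 0.037
top pot_square 0.65 890 [ 6.7340e+02  1.2923e+02 -2.4000e-01] cost 0.041
top pot_square 0.56 574 [4.2197e+02 1.2634e+02 3.7000e-01] cost 0.428
top pot_oblong 0.67 1043 [420.45 281.89   2.67] cost 0.044
top lid_oblong 0.88 944 [ 584.94 -240.7    -0.  ] cost 0.054
top lid_oblong 0.32 104 [ 325.13 -259.62    0.67] cost 1.0
```

View pics/s4.png

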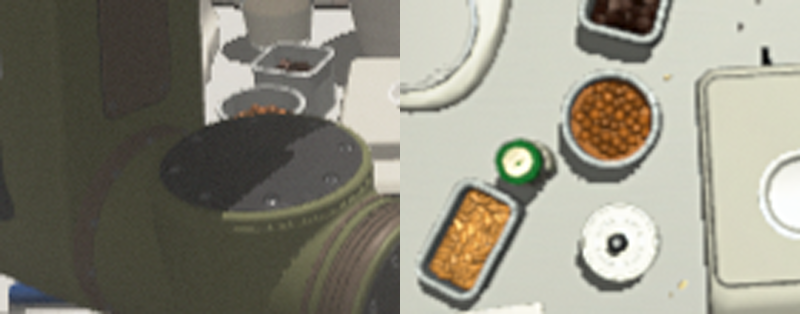

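The lid sits on the small pot (right half, 620,245) and is concentric. Next is the large round lid.

>>> servo_tool:
  motion:
    - {"wx": 0, "wy": 0, "wz": 0, "dx": -0.3, "dy": 0.05, "dz": 0.1, "fingers": -0.3}
    - {"wx": 0, "wy": 0, "wz": 0, "dx": -0.64, "dy": 0.1, "dz": 0.4, "fingers": -0.3}
    - {"wx": 0, "wy": 0, "wz": 0, "dx": -0.64, "dy": 0.1, "dz": 0.8, "fingers": -0.3}
    - {"wx": 0, "wy": 0, "wz": 0, "dx": -0.64, "dy": 0.1, "dz": 0.9, "fingers": -0.3}
    - {"wx": 0, "wy": 0, "wz": 0, "dx": -0.64, "dy": 0.1, "dz": 0.9, "fingers": -0.3}

```text
clock: 12.6
eef_pos: [434.6, -236.4, 90.8]
eef_rot: [-3.139, -0.002, 1.571]
wrist_force: [-0.9, -0.5, 0.1]
finger_gap: 61.0
finger_force: 0.0
```

>>> servo_tool:
  motion:
    - {"wx": 0, "wy": 0, "wz": 0, "dx": 0, "dy": 0, "dz": 0.3, "fingers": -0.3}
    - {"wx": 0, "wy": 0, "wz": 0, "dx": 0, "dy": 0, "dz": 0.55, "fingers": -0.3}
    - {"wx": 0, "wy": 0, "wz": 0, "dx": 0, "dy": 0, "dz": 0.67, "fingers": -0.3}
    - {"wx": 0, "wy": 0, "wz": 0, "dx": 0, "dy": 0, "dz": 0.67, "fingers": -0.3}

```text
clock: 13.0
eef_pos: [435.3, -236.8, 24.8]
eef_rot: [-3.141, -0.0, 1.572]
wrist_force: [-0.5, -0.5, 0.4]
finger_gap: 61.0
finger_force: 0.0
```

>>> servo_tool:
  motion:
    - {"wx": 0, "wy": 0, "wz": 0, "dx": -0.03, "dy": 0, "dz": 0.02, "fingers": -0.3}
    - {"wx": 0, "wy": 0, "wz": 0, "dx": -0.03, "dy": 0, "dz": 0.02, "fingers": 1}
    - {"wx": 0, "wy": 0, "wz": 0, "dx": -0.03, "dy": 0, "dz": 0.02, "fingers": 1}
    - {"wx": 0, "wy": 0, "wz": 0, "dx": -0.03, "dy": 0, "dz": 0.02, "fingers": 1}
    - {"wx": 0, "wy": 0, "wz": 0, "dx": -0.03, "dy": 0, "dz": 0.02, "fingers": 1}
    - {"wx": 0, "wy": 0, "wz": 0, "dx": -0.03, "dy": 0, "dz": 0.02, "fingers": 1}
    - {"wx": 0, "wy": 0, "wz": 0, "dx": -0.03, "dy": 0, "dz": 0.02, "fingers": 1}
    - {"wx": 0, "wy": 0, "wz": 0, "dx": -0.03, "dy": 0, "dz": 0.02, "fingers": 1}

```text
clock: 13.8
eef_pos: [435.1, -240.2, 22.5]
eef_rot: [3.142, 0.0, 1.571]
wrist_force: [-0.8, 0.5, 2.6]
finger_gap: 19.1
finger_force: 25.0
```

>>> servo_tool:
  motion:
    - {"wx": 0, "wy": 0, "wz": 0, "dx": 0, "dy": 0, "dz": -0.3, "fingers": 1}
    - {"wx": 0, "wy": 0, "wz": 0, "dx": 0, "dy": 0, "dz": -0.7, "fingers": 1}
    - {"wx": 0, "wy": 0, "wz": 0, "dx": 0, "dy": 0, "dz": -1.0, "fingers": 1}

```text
clock: 14.1
eef_pos: [435.1, -240.2, 124.3]
eef_rot: [3.141, 0.0, 1.571]
wrist_force: [0.4, 0.5, -0.8]
finger_gap: 19.3
finger_force: 25.0
```

>>> servo_tool:
  motion:
    - {"wx": 0, "wy": 0, "wz": 0, "dx": 0, "dy": 0, "dz": -0.4, "fingers": 1}
    - {"wx": 0, "wy": 0, "wz": 0, "dx": 0.2, "dy": 0.1, "dz": -0.7, "fingers": 1}
    - {"wx": 0, "wy": 0, "wz": 0, "dx": 0.6, "dy": 0.2, "dz": -0.72, "fingers": 1}
    - {"wx": 0, "wy": 0, "wz": 0, "dx": 0.8, "dy": 0.25, "dz": -0.72, "fingers": 1}

```text
clock: 14.5
eef_pos: [460.6, -158.4, 195.4]
eef_rot: [3.14, 0.0, 1.571]
wrist_force: [-0.6, -0.9, -1.8]
finger_gap: 18.8
finger_force: 25.0
```

>>> servo_tool:
  motion:
    - {"wx": 0, "wy": 0, "wz": 0, "dx": 0.4, "dy": 0.12, "dz": 0, "fingers": 1}
    - {"wx": 0, "wy": 0, "wz": 0, "dx": 0.8, "dy": 0.24, "dz": 0, "fingers": 1}
    - {"wx": 0, "wy": 0, "wz": 0, "dx": 1.0, "dy": 0.3, "dz": 0, "fingers": 1}

```text
clock: 14.8
eef_pos: [490.4, -57.6, 194.3]
eef_rot: [-3.141, -0.0, 1.572]
wrist_force: [-0.3, -0.5, -1.7]
finger_gap: 19.3
finger_force: 25.0
```

>>> servo_tool:
  motion:
    - {"wx": 0, "wy": 0, "wz": 0, "dx": 0.4, "dy": 0.12, "dz": 0, "fingers": 1}
    - {"wx": 0, "wy": 0, "wz": 0, "dx": 0.8, "dy": 0.24, "dz": 0, "fingers": 1}
    - {"wx": 0, "wy": 0, "wz": 0, "dx": 1.0, "dy": 0.3, "dz": 0, "fingers": 1}

```text
clock: 15.1
eef_pos: [520.3, 42.5, 194.2]
eef_rot: [-3.141, -0.0, 1.573]
wrist_force: [-0.4, -0.4, -0.8]
finger_gap: 19.1
finger_force: 25.0
```

>>> servo_tool:
  motion:
    - {"wx": 0, "wy": 0, "wz": 0, "dx": 0.4, "dy": 0.12, "dz": 0, "fingers": 1}
    - {"wx": 0, "wy": 0, "wz": 0, "dx": 0.8, "dy": 0.24, "dz": 0, "fingers": 1}
    - {"wx": 0, "wy": 0, "wz": 0, "dx": 0.95, "dy": 0.27, "dz": 0, "fingers": 1}
    - {"wx": 0, "wy": 0, "wz": 0, "dx": 0.95, "dy": 0.27, "dz": 0, "fingers": 1}

```text
clock: 15.5
eef_pos: [546.9, 136.3, 193.9]
eef_rot: [-3.141, 0.0, 1.573]
wrist_force: [0.3, -0.7, -0.9]
finger_gap: 19.2
finger_force: 25.0
```

>>> servo_tool:
  motion:
    - {"wx": 0, "wy": 0, "wz": 0, "dx": 0.05, "dy": 0, "dz": 0.2, "fingers": 1}
    - {"wx": 0, "wy": 0, "wz": 0, "dx": 0.05, "dy": 0, "dz": 0.5, "fingers": 1}
    - {"wx": 0, "wy": 0, "wz": 0, "dx": 0.05, "dy": 0, "dz": 0.8, "fingers": 1}
    - {"wx": 0, "wy": 0, "wz": 0, "dx": 0.05, "dy": 0, "dz": 0.85, "fingers": 1}
    - {"wx": 0, "wy": 0, "wz": 0, "dx": 0.05, "dy": 0, "dz": 0.85, "fingers": 1}
    - {"wx": 0, "wy": 0, "wz": 0, "dx": 0.05, "dy": 0, "dz": 0.85, "fingers": 1}

```text
clock: 16.1
eef_pos: [547.7, 139.4, 111.1]
eef_rot: [3.14, -0.0, 1.57]
wrist_force: [-0.8, -0.3, -0.1]
finger_gap: 19.3
finger_force: 25.0
```

>>> servo_tool:
  motion:
    - {"wx": 0, "wy": 0, "wz": 0, "dx": 0.02, "dy": 0, "dz": 0.1, "fingers": 1}
    - {"wx": 0, "wy": 0, "wz": 0, "dx": 0.02, "dy": 0, "dz": 0.2, "fingers": 1}
    - {"wx": 0, "wy": 0, "wz": 0, "dx": 0.02, "dy": 0, "dz": 0.23, "fingers": 1}
    - {"wx": 0, "wy": 0, "wz": 0, "dx": 0.02, "dy": 0, "dz": 0.23, "fingers": 1}

```text
clock: 16.5
eef_pos: [546.7, 141.8, 85.8]
eef_rot: [-3.14, 0.0, 1.571]
wrist_force: [0.6, 0.1, -0.2]
finger_gap: 19.1
finger_force: 25.0
```

>>> servo_tool:
  motion:
    - {"wx": 0, "wy": 0, "wz": 0, "dx": 0, "dy": 0, "dz": 0.03, "fingers": 1}
    - {"wx": 0, "wy": 0, "wz": 0, "dx": 0, "dy": 0, "dz": 0.06, "fingers": 1}
    - {"wx": 0, "wy": 0, "wz": 0, "dx": 0, "dy": 0, "dz": 0.08, "fingers": 1}
    - {"wx": 0, "wy": 0, "wz": 0, "dx": 0, "dy": 0, "dz": 0.08, "fingers": 1}

```text
clock: 16.9
eef_pos: [547.0, 141.6, 79.0]
eef_rot: [-3.142, 0.0, 1.571]
wrist_force: [-5.1, -2.9, 7.1]
finger_gap: 19.2
finger_force: 25.0
```

>>> servo_tool:
  motion:
    - {"wx": 0, "wy": 0, "wz": 0, "dx": -0.01, "dy": -0.01, "dz": 0, "fingers": 1}
    - {"wx": 0, "wy": 0, "wz": 0, "dx": -0.01, "dy": -0.01, "dz": 0, "fingers": 1}
    - {"wx": 0, "wy": 0, "wz": 0, "dx": -0.01, "dy": -0.01, "dz": 0, "fingers": 1}

```text
clock: 17.2
eef_pos: [546.1, 140.7, 78.5]
eef_rot: [3.142, 0.0, 1.571]
wrist_force: [-1.6, -0.8, 1.4]
finger_gap: 19.3
finger_force: 25.0
```

>>> servo_tool:
  motion:
    - {"wx": 0, "wy": 0, "wz": 0, "dx": 0, "dy": 0, "dz": 0, "fingers": -0.1}
    - {"wx": 0, "wy": 0, "wz": 0, "dx": 0, "dy": 0, "dz": 0, "fingers": -0.1}
    - {"wx": 0, "wy": 0, "wz": 0, "dx": 0, "dy": 0, "dz": 0, "fingers": -0.1}
    - {"wx": 0, "wy": 0, "wz": 0, "dx": 0, "dy": 0, "dz": 0, "fingers": -0.1}
    - {"wx": 0, "wy": 0, "wz": 0, "dx": 0, "dy": 0, "dz": -0.3, "fingers": -0.1}
    - {"wx": 0, "wy": 0, "wz": 0, "dx": 0, "dy": 0, "dz": -0.7, "fingers": -0.1}
    - {"wx": 0, "wy": 0, "wz": 0, "dx": 0, "dy": 0, "dz": -1.0, "fingers": -0.1}

```text
clock: 17.9
eef_pos: [546.3, 140.9, 180.6]
eef_rot: [3.14, -0.0, 1.571]
wrist_force: [-0.1, 0.0, 0.5]
finger_gap: 51.7
finger_force: 0.0
```

>>> servo_tool:
  motion:
    - {"wx": 0, "wy": 0, "wz": 0, "dx": -0.4, "dy": 0.05, "dz": -0.02, "fingers": -0.3}
    - {"wx": 0, "wy": 0, "wz": 0, "dx": -0.8, "dy": 0.05, "dz": -0.02, "fingers": -0.3}
    - {"wx": 0, "wy": 0, "wz": 0, "dx": -1.0, "dy": 0.1, "dz": -0.02, "fingers": -0.3}

```text
clock: 18.2
eef_pos: [555.9, 38.5, 180.8]
eef_rot: [3.141, 0.0, 1.57]
wrist_force: [-0.1, 0.0, 0.1]
finger_gap: 61.0
finger_force: 0.0
```

>>> servo_tool:
  motion:
    - {"wx": 0, "wy": 0, "wz": 0, "dx": -0.4, "dy": 0.05, "dz": 0, "fingers": -0.3}
    - {"wx": 0, "wy": 0, "wz": 0, "dx": -0.8, "dy": 0.05, "dz": 0, "fingers": -0.3}
    - {"wx": 0, "wy": 0, "wz": 0, "dx": -1.0, "dy": 0.1, "dz": 0, "fingers": -0.3}

```text
clock: 18.5
eef_pos: [565.8, -61.8, 180.5]
eef_rot: [-3.142, 0.0, 1.569]
wrist_force: [0.6, 0.6, -0.3]
finger_gap: 61.0
finger_force: 0.0
```

>>> servo_tool:
  motion:
    - {"wx": 0, "wy": 0, "wz": -0.79, "dx": -0.4, "dy": 0.05, "dz": 0, "fingers": -0.3}
    - {"wx": 0, "wy": 0, "wz": -0.79, "dx": -0.8, "dy": 0.05, "dz": 0, "fingers": -0.3}
    - {"wx": 0, "wy": 0, "wz": -0.79, "dx": -1.0, "dy": 0.1, "dz": 0, "fingers": -0.3}
    - {"wx": 0, "wy": 0, "wz": -0.79, "dx": -1.0, "dy": 0.1, "dz": 0, "fingers": -0.3}
    - {"wx": 0, "wy": 0, "wz": -0.79, "dx": -1.0, "dy": 0.1, "dz": 0, "fingers": -0.3}
    - {"wx": 0, "wy": 0, "wz": -0.79, "dx": -1.0, "dy": 0.1, "dz": 0, "fingers": -0.3}
    - {"wx": 0, "wy": 0, "wz": -0.79, "dx": -1.0, "dy": 0.1, "dz": 0, "fingers": -0.3}
    - {"wx": 0, "wy": 0, "wz": -0.79, "dx": -1.0, "dy": 0.1, "dz": 0, "fingers": -0.3}
    - {"wx": 0, "wy": 0, "wz": -0.79, "dx": -1.0, "dy": 0.1, "dz": 0, "fingers": -0.3}
    - {"wx": 0, "wy": 0, "wz": -0.79, "dx": -1.0, "dy": 0.1, "dz": 0, "fingers": -0.3}

```text
clock: 19.5
eef_pos: [576.0, -159.1, 180.4]
eef_rot: [3.142, -0.0, 3.077]
wrist_force: [-0.2, -0.1, 0.1]
finger_gap: 60.7
finger_force: 0.0
```

```bash
python3 - <<'E'
from fit import *
s=read_state();print(s['eef_pos'],s['eef_rot'],s['joints'],s['clock'])
p=run('top',['lid_round_large','lid_square','pot_square','pot_oblong','lid_oblong','spice_jar','lid_round_small'])
q=camera('scene')
cv2.imwrite('pics/s5.png',cv2.cvtColor(np.hstack([cv2.resize(v['image'][a:a+110,b:b+140],(400,314),interpolation=cv2.INTER_CUBIC) for v,a,b in((q,150,170),(p,150,180))]),cv2.COLOR_RGB2BGR))
E
```

```text
[ 576.04204493 -159.14468004  180.35761777] [ 3.14154147e+00 -1.10401148e-04  3.07703098e+00] [-3.30839375e-01  4.26010226e-01  1.40935030e+00  2.10627945e-05
  1.30635210e+00 -1.83707954e+00] 19.5
top lid_round_large 0.91 1063 [5.5173e+02 1.4979e+02 2.1000e-01] cost 0.134
top lid_square 0.66 529 [ 688.32 -137.98    1.3 ] cost 0.641
top pot_square 0.94 892 [673.5  129.31   1.35] cost 0.055
top pot_oblong 0.75 1010 [420.32 282.5   -0.46] cost 0.043
top lid_oblong 0.71 93 [ 716.76 -244.4    -1.11] cost 1.0
top spice_jar 0.71 253 [4.9931e+02 2.2500e+02 2.2000e-01] cost 0.211
top spice_jar 0.66 908 [6.8704e+02 1.3734e+02 1.7000e-01] cost 0.659
top lid_round_small 0.91 558 [4.2097e+02 1.3217e+02 2.2000e-01] cost 0.117
```

View pics/s5.png

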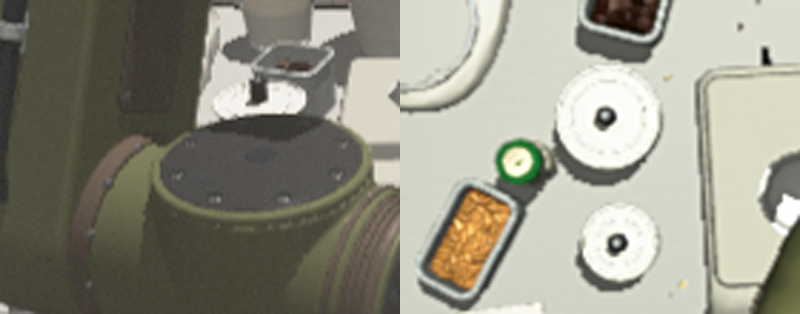

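Both round lids are home: in the right half the large one is at (605,117) and the small one at (620,245), and the scene shows the large one level. Next is the oblong lid.

>>> servo_tool:
  motion:
    - {"wx": 0, "wy": 0, "wz": -0.035, "dx": -0.07, "dy": -0.4, "dz": 0.1, "fingers": -0.3}
    - {"wx": 0, "wy": 0, "wz": -0.035, "dx": -0.13, "dy": -0.8, "dz": 0.4, "fingers": -0.3}
    - {"wx": 0, "wy": 0, "wz": -0.035, "dx": -0.13, "dy": -0.8, "dz": 0.7, "fingers": -0.3}
    - {"wx": 0, "wy": 0, "wz": -0.035, "dx": -0.13, "dy": -0.8, "dz": 0.9, "fingers": -0.3}
    - {"wx": 0, "wy": 0, "wz": -0.035, "dx": -0.13, "dy": -0.8, "dz": 0.9, "fingers": -0.3}
    - {"wx": 0, "wy": 0, "wz": -0.035, "dx": -0.13, "dy": -0.8, "dz": 0.9, "fingers": -0.3}

```text
clock: 20.55
eef_pos: [583.6, -239.9, 91.2]
eef_rot: [-3.141, 0.0, 3.14]
wrist_force: [0.0, 0.1, 1.1]
finger_gap: 61.4
finger_force: 0.0
```

>>> servo_tool:
  motion:
    - {"wx": 0, "wy": 0, "wz": -0.005, "dx": 0, "dy": 0, "dz": 0.3, "fingers": -0.3}
    - {"wx": 0, "wy": 0, "wz": -0.005, "dx": 0, "dy": 0, "dz": 0.55, "fingers": -0.3}
    - {"wx": 0, "wy": 0, "wz": -0.005, "dx": 0, "dy": 0, "dz": 0.69, "fingers": -0.3}
    - {"wx": 0, "wy": 0, "wz": -0.005, "dx": 0, "dy": 0, "dz": 0.69, "fingers": -0.3}
    - {"wx": 0, "wy": 0, "wz": -0.005, "dx": 0, "dy": 0, "dz": 0.69, "fingers": -0.3}

```text
clock: 21.05
eef_pos: [584.1, -240.2, 23.0]
eef_rot: [-3.141, 0.002, -3.132]
wrist_force: [-0.6, 0.5, 1.5]
finger_gap: 61.0
finger_force: 0.0
```

>>> servo_tool:
  motion:
    - {"wx": 0, "wy": 0, "wz": 0, "dx": 0, "dy": 0, "dz": 0, "fingers": 1}
    - {"wx": 0, "wy": 0, "wz": 0, "dx": 0, "dy": 0, "dz": 0, "fingers": 1}
    - {"wx": 0, "wy": 0, "wz": 0, "dx": 0, "dy": 0, "dz": 0, "fingers": 1}
    - {"wx": 0, "wy": 0, "wz": 0, "dx": 0, "dy": 0, "dz": 0, "fingers": 1}
    - {"wx": 0, "wy": 0, "wz": 0, "dx": 0, "dy": 0, "dz": 0, "fingers": 1}
    - {"wx": 0, "wy": 0, "wz": 0, "dx": 0, "dy": 0, "dz": 0, "fingers": 1}
    - {"wx": 0, "wy": 0, "wz": 0, "dx": 0, "dy": 0, "dz": 0, "fingers": 1}
    - {"wx": 0, "wy": 0, "wz": 0, "dx": 0, "dy": 0, "dz": 0, "fingers": 1}
  newtons: 30

```text
clock: 21.85
eef_pos: [583.4, -240.0, 21.5]
eef_rot: [-3.142, 0.0, -3.132]
wrist_force: [0.6, -0.9, 0.8]
finger_gap: 15.4
finger_force: 30.0
```

>>> servo_tool:
  motion:
    - {"wx": 0, "wy": 0, "wz": 0, "dx": 0, "dy": 0, "dz": -0.3, "fingers": 1}
    - {"wx": 0, "wy": 0, "wz": 0, "dx": 0, "dy": 0, "dz": -0.7, "fingers": 1}
    - {"wx": 0, "wy": 0, "wz": 0, "dx": 0, "dy": 0, "dz": -1.0, "fingers": 1}

```text
clock: 22.15
eef_pos: [583.4, -239.9, 123.4]
eef_rot: [-3.141, 0.001, -3.132]
wrist_force: [0.5, 0.4, -1.9]
finger_gap: 15.3
finger_force: 30.0
```

>>> servo_tool:
  motion:
    - {"wx": 0, "wy": 0, "wz": 0, "dx": 0, "dy": 0, "dz": -0.4, "fingers": 1}
    - {"wx": 0, "wy": 0, "wz": 0, "dx": 0.1, "dy": 0.3, "dz": -0.7, "fingers": 1}
    - {"wx": 0, "wy": 0, "wz": 0, "dx": 0.2, "dy": 0.7, "dz": -0.72, "fingers": 1}
    - {"wx": 0, "wy": 0, "wz": 0, "dx": 0.3, "dy": 1.0, "dz": -0.72, "fingers": 1}

```text
clock: 22.55
eef_pos: [552.1, -138.6, 194.3]
eef_rot: [-3.141, 0.001, -3.132]
wrist_force: [0.0, -0.3, -1.7]
finger_gap: 15.5
finger_force: 30.0
```

>>> servo_tool:
  motion:
    - {"wx": 0, "wy": 0, "wz": 0, "dx": 0.12, "dy": 0.4, "dz": 0, "fingers": 1}
    - {"wx": 0, "wy": 0, "wz": 0, "dx": 0.24, "dy": 0.8, "dz": 0, "fingers": 1}
    - {"wx": 0, "wy": 0, "wz": 0, "dx": 0.3, "dy": 1.0, "dz": 0, "fingers": 1}

```text
clock: 22.85
eef_pos: [520.4, -37.9, 193.4]
eef_rot: [3.141, -0.0, -3.131]
wrist_force: [0.1, -0.5, -0.8]
finger_gap: 15.3
finger_force: 30.0
```

>>> servo_tool:
  motion:
    - {"wx": 0, "wy": 0, "wz": 0, "dx": 0.12, "dy": 0.4, "dz": 0, "fingers": 1}
    - {"wx": 0, "wy": 0, "wz": 0, "dx": 0.24, "dy": 0.8, "dz": 0, "fingers": 1}
    - {"wx": 0, "wy": 0, "wz": 0, "dx": 0.3, "dy": 1.0, "dz": 0, "fingers": 1}

```text
clock: 23.15
eef_pos: [489.4, 61.6, 193.4]
eef_rot: [3.141, -0.0, -3.131]
wrist_force: [-0.2, 0.1, -0.8]
finger_gap: 15.6
finger_force: 30.0
```

>>> servo_tool:
  motion:
    - {"wx": 0, "wy": 0, "wz": 0, "dx": 0.12, "dy": 0.4, "dz": 0, "fingers": 1}
    - {"wx": 0, "wy": 0, "wz": 0, "dx": 0.24, "dy": 0.8, "dz": 0, "fingers": 1}
    - {"wx": 0, "wy": 0, "wz": 0, "dx": 0.3, "dy": 1.0, "dz": 0, "fingers": 1}

```text
clock: 23.45
eef_pos: [458.5, 161.3, 193.4]
eef_rot: [3.141, -0.0, -3.131]
wrist_force: [0.7, 0.5, -1.9]
finger_gap: 15.4
finger_force: 30.0
```

>>> servo_tool:
  motion:
    - {"wx": 0, "wy": 0, "wz": 0.06, "dx": 0.12, "dy": 0.4, "dz": 0, "fingers": 1}
    - {"wx": 0, "wy": 0, "wz": 0.12, "dx": 0.24, "dy": 0.8, "dz": 0, "fingers": 1}
    - {"wx": 0, "wy": 0, "wz": 0.18, "dx": 0.3, "dy": 1.0, "dz": 0, "fingers": 1}
    - {"wx": 0, "wy": 0, "wz": 0.237, "dx": 0.3, "dy": 1.0, "dz": 0, "fingers": 1}
    - {"wx": 0, "wy": 0, "wz": 0.237, "dx": 0.3, "dy": 1.0, "dz": 0, "fingers": 1}
    - {"wx": 0, "wy": 0, "wz": 0.237, "dx": 0.3, "dy": 1.0, "dz": 0, "fingers": 1}

```text
clock: 24.05
eef_pos: [428.7, 258.5, 193.3]
eef_rot: [-3.141, -0.0, 2.68]
wrist_force: [0.4, -0.2, -1.1]
finger_gap: 15.9
finger_force: 30.0
```

>>> servo_tool:
  motion:
    - {"wx": 0, "wy": 0, "wz": 0, "dx": 0.1, "dy": 0.1, "dz": 0, "fingers": 1}
    - {"wx": 0, "wy": 0, "wz": 0, "dx": 0.18, "dy": 0.175, "dz": 0.2, "fingers": 1}
    - {"wx": 0, "wy": 0, "wz": 0, "dx": 0.18, "dy": 0.175, "dz": 0.5, "fingers": 1}
    - {"wx": 0, "wy": 0, "wz": 0, "dx": 0.18, "dy": 0.175, "dz": 0.8, "fingers": 1}
    - {"wx": 0, "wy": 0, "wz": 0, "dx": 0.18, "dy": 0.175, "dz": 0.82, "fingers": 1}
    - {"wx": 0, "wy": 0, "wz": 0, "dx": 0.18, "dy": 0.175, "dz": 0.82, "fingers": 1}
    - {"wx": 0, "wy": 0, "wz": 0, "dx": 0.18, "dy": 0.175, "dz": 0.82, "fingers": 1}

```text
clock: 24.75
eef_pos: [421.2, 282.9, 113.1]
eef_rot: [3.14, 0.001, 2.677]
wrist_force: [-0.7, -0.6, -0.0]
finger_gap: 15.6
finger_force: 30.0
```

```bash
python3 - <<'E'
from fit import *
s=read_state();print(s['eef_pos'],s['eef_rot'])
q=camera('scene');p=run('top',['pot_square'])
cv2.imwrite('pics/s6.png',cv2.cvtColor(np.hstack([cv2.resize(v['image'][a:a+110,b:b+140],(400,314),interpolation=cv2.INTER_CUBIC) for v,a,b in((q,150,150),(p,150,150))]),cv2.COLOR_RGB2BGR))
E
```

```text
[421.20027919 282.89129355 113.06059827] [3.13970325e+00 1.16604725e-03 2.67713134e+00]
top pot_square 0.66 907 [672.82 129.33   1.35] cost 0.051
top pot_square 0.65 76 [ 503.07 -163.39    0.8 ] cost 1.0
```

View pics/s6.png

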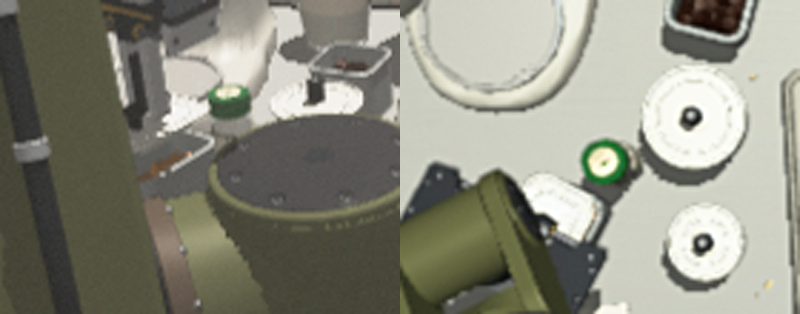

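The lid's far end shows at (565,205), parallel to the pot and clear of the jar (605,160). I lower it.

>>> servo_tool:
  motion:
    - {"wx": 0, "wy": 0, "wz": 0, "dx": 0, "dy": 0, "dz": 0.1, "fingers": 1}
    - {"wx": 0, "wy": 0, "wz": 0, "dx": 0, "dy": 0, "dz": 0.2, "fingers": 1}
    - {"wx": 0, "wy": 0, "wz": 0, "dx": 0, "dy": 0, "dz": 0.26, "fingers": 1}
    - {"wx": 0, "wy": 0, "wz": 0, "dx": 0, "dy": 0, "dz": 0.26, "fingers": 1}

```text
clock: 25.3
eef_pos: [420.0, 282.1, 84.2]
eef_rot: [-3.14, -0.001, 2.677]
wrist_force: [1.0, -1.1, -0.3]
finger_gap: 15.4
finger_force: 30.0
```

>>> servo_tool:
  motion:
    - {"wx": 0, "wy": 0, "wz": 0, "dx": 0, "dy": 0, "dz": 0.03, "fingers": 1}
    - {"wx": 0, "wy": 0, "wz": 0, "dx": 0, "dy": 0, "dz": 0.06, "fingers": 1}
    - {"wx": 0, "wy": 0, "wz": 0, "dx": 0, "dy": 0, "dz": 0.08, "fingers": 1}
    - {"wx": 0, "wy": 0, "wz": 0, "dx": 0, "dy": 0, "dz": 0.08, "fingers": 1}

```text
clock: 25.7
eef_pos: [420.5, 282.2, 77.6]
eef_rot: [-3.141, 0.0, 2.677]
wrist_force: [-1.5, -3.4, 2.5]
finger_gap: 15.9
finger_force: 30.0
```

>>> servo_tool:
  motion:
    - {"wx": 0, "wy": 0, "wz": 0, "dx": 0, "dy": 0, "dz": 0, "fingers": -0.1}
    - {"wx": 0, "wy": 0, "wz": 0, "dx": 0, "dy": 0, "dz": 0, "fingers": -0.1}
    - {"wx": 0, "wy": 0, "wz": 0, "dx": 0, "dy": 0, "dz": 0, "fingers": -0.1}
    - {"wx": 0, "wy": 0, "wz": 0, "dx": 0, "dy": 0, "dz": 0, "fingers": -0.1}
    - {"wx": 0, "wy": 0, "wz": 0, "dx": 0, "dy": 0, "dz": -0.3, "fingers": -0.1}
    - {"wx": 0, "wy": 0, "wz": 0, "dx": 0, "dy": 0, "dz": -0.7, "fingers": -0.1}
    - {"wx": 0, "wy": 0, "wz": -0.06, "dx": 0, "dy": 0, "dz": -1.0, "fingers": -0.1}
    - {"wx": 0, "wy": 0, "wz": -0.107, "dx": 0, "dy": 0, "dz": -1.0, "fingers": -0.1}
    - {"wx": 0, "wy": 0, "wz": -0.107, "dx": 0, "dy": 0, "dz": -1.0, "fingers": -0.1}

```text
clock: 26.6
eef_pos: [420.7, 282.5, 178.1]
eef_rot: [3.141, 0.001, 2.892]
wrist_force: [0.0, 0.1, -0.4]
finger_gap: 51.6
finger_force: 0.0
```

>>> servo_tool:
  motion:
    - {"wx": 0, "wy": 0, "wz": 0, "dx": -0.3, "dy": -0.29, "dz": -0.05, "fingers": -0.3}
    - {"wx": 0, "wy": 0, "wz": 0, "dx": -0.6, "dy": -0.57, "dz": -0.05, "fingers": -0.3}
    - {"wx": 0, "wy": 0, "wz": 0, "dx": -0.9, "dy": -0.86, "dz": -0.05, "fingers": -0.3}
    - {"wx": 0, "wy": 0, "wz": 0, "dx": -0.9, "dy": -0.86, "dz": -0.05, "fingers": -0.3}

```text
clock: 27.0
eef_pos: [487.7, 173.4, 181.5]
eef_rot: [-3.14, -0.001, 2.884]
wrist_force: [-0.7, 0.1, 0.6]
finger_gap: 61.6
finger_force: 0.0
```

>>> servo_tool:
  motion:
    - {"wx": 0, "wy": 0, "wz": 0, "dx": -0.3, "dy": -0.29, "dz": 0, "fingers": -0.3}
    - {"wx": 0, "wy": 0, "wz": 0, "dx": -0.6, "dy": -0.57, "dz": 0, "fingers": -0.3}
    - {"wx": 0, "wy": 0, "wz": 0, "dx": -0.9, "dy": -0.86, "dz": 0, "fingers": -0.3}
    - {"wx": 0, "wy": 0, "wz": 0, "dx": -0.9, "dy": -0.86, "dz": 0, "fingers": -0.3}

```text
clock: 27.4
eef_pos: [553.3, 68.3, 181.3]
eef_rot: [-3.141, -0.001, 2.885]
wrist_force: [-0.7, 1.2, 0.5]
finger_gap: 61.5
finger_force: 0.0
```

>>> servo_tool:
  motion:
    - {"wx": 0, "wy": 0, "wz": 0, "dx": -0.3, "dy": -0.29, "dz": 0, "fingers": -0.3}
    - {"wx": 0, "wy": 0, "wz": 0, "dx": -0.6, "dy": -0.57, "dz": 0, "fingers": -0.3}
    - {"wx": 0, "wy": 0, "wz": 0, "dx": -0.9, "dy": -0.86, "dz": 0, "fingers": -0.3}
    - {"wx": 0, "wy": 0, "wz": 0, "dx": -0.9, "dy": -0.86, "dz": 0, "fingers": -0.3}

```text
clock: 27.8
eef_pos: [618.9, -36.9, 181.0]
eef_rot: [-3.141, -0.001, 2.886]
wrist_force: [0.0, 0.9, -0.6]
finger_gap: 61.0
finger_force: 0.0
```

```bash
python3 - <<'E'
from fit import *
s=read_state();print(s['eef_pos'],s['eef_rot'],s['joints'],s['clock'])
p=run('top',['lid_square','lid_oblong','pot_square'])
q=run('scene',['lid_square'])
cv2.imwrite('pics/s7.png',cv2.cvtColor(np.hstack([cv2.resize(v['image'][a:a+150,b:b+190],(400,316),interpolation=cv2.INTER_CUBIC) for v,a,b in((q,110,270),(p,130,180))]),cv2.COLOR_RGB2BGR))
E
```

```text
[618.9016842  -36.94734653 181.03034935] [-3.14112715e+00 -1.38250213e-03  2.88569060e+00] [-1.18574865e-01  4.76332675e-01  1.33543895e+00 -2.79850707e-04
  1.33125425e+00 -1.43340287e+00] 27.8
top lid_square 0.9 563 [ 684.34 -144.09    1.24] cost 0.51
top lid_oblong 0.52 104 [ 630.23 -304.09   -1.38] cost 1.0
top pot_square 0.66 831 [ 6.7418e+02  1.2809e+02 -2.3000e-01] cost 0.056
scene lid_square 0.72 157 [ 690.99 -161.09    0.78] cost 1.111
```

View pics/s7.png

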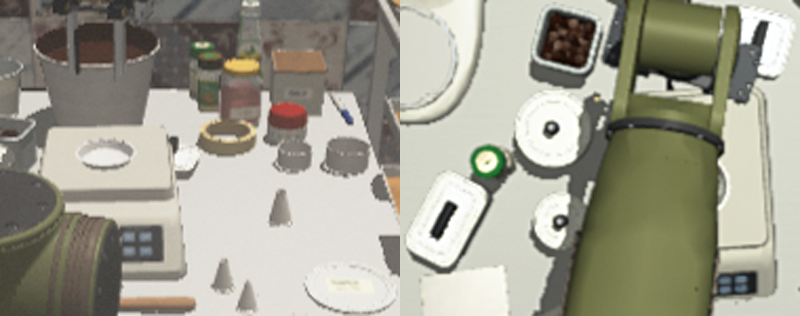

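The oblong lid is home (right half, 445,220) and parallel to its pot. The tall bowl at scene crop (97,68) stands near the square lid, so I check it.

```bash
python3 - <<'E'
from h import *
p=camera('top');q=camera('scene')
print(tri(p,(304,113),q,(316,142)))
for z in(100,150,180): print(z,atz(p,(304,113),z).round(),atz(p,(334,100),z).round(), atz(q,(316,142),z).round())
E
```

```text
(array([761.74559087, -11.80585135, 141.11070769]), np.float64(14.348554174954831))
100 [770.  -3. 100.] [810. -88. 100.] [870.  -6. 100.]
150 [759.  -5. 150.] [798. -87. 150.] [739. -22. 150.]
180 [753.  -6. 180.] [790. -86. 180.] [660. -31. 180.]
```

>>> servo_tool:
  motion:
    - {"wx": 0, "wy": 0, "wz": 0, "dx": -0.3, "dy": -0.3, "dz": 0, "fingers": -0.3}
    - {"wx": 0, "wy": 0, "wz": 0, "dx": -0.6, "dy": -0.6, "dz": 0, "fingers": -0.3}
    - {"wx": 0, "wy": 0, "wz": 0, "dx": -0.9, "dy": -0.84, "dz": 0.2, "fingers": -0.3}
    - {"wx": 0, "wy": 0, "wz": 0, "dx": -0.9, "dy": -0.84, "dz": 0.6, "fingers": -0.3}
    - {"wx": 0, "wy": 0, "wz": 0, "dx": -0.9, "dy": -0.84, "dz": 0.9, "fingers": -0.3}
    - {"wx": 0, "wy": 0, "wz": 0, "dx": -0.9, "dy": -0.84, "dz": 0.9, "fingers": -0.3}
    - {"wx": 0, "wy": 0, "wz": 0, "dx": -0.9, "dy": -0.84, "dz": 0.9, "fingers": -0.3}
    - {"wx": 0, "wy": 0, "wz": 0, "dx": -0.9, "dy": -0.84, "dz": 0.9, "fingers": -0.3}

```text
clock: 29.0
eef_pos: [685.4, -138.0, 95.2]
eef_rot: [-3.142, 0.004, 2.891]
wrist_force: [-0.2, -0.3, 0.2]
finger_gap: 61.3
finger_force: 0.0
```

>>> servo_tool:
  motion:
    - {"wx": 0, "wy": 0, "wz": 0, "dx": 0, "dy": -0.02, "dz": 0.3, "fingers": -0.3}
    - {"wx": 0, "wy": 0, "wz": 0, "dx": 0, "dy": -0.02, "dz": 0.55, "fingers": -0.3}
    - {"wx": 0, "wy": 0, "wz": 0, "dx": 0, "dy": -0.02, "dz": 0.69, "fingers": -0.3}
    - {"wx": 0, "wy": 0, "wz": 0, "dx": 0, "dy": -0.02, "dz": 0.69, "fingers": -0.3}
    - {"wx": 0, "wy": 0, "wz": 0, "dx": 0, "dy": -0.02, "dz": 0.69, "fingers": -0.3}

```text
clock: 29.5
eef_pos: [684.7, -140.3, 25.2]
eef_rot: [3.142, 0.002, 2.891]
wrist_force: [-0.1, -0.1, 0.9]
finger_gap: 61.2
finger_force: 0.0
```

>>> servo_tool:
  motion:
    - {"wx": 0, "wy": 0, "wz": 0, "dx": 0, "dy": 0, "dz": 0.03, "fingers": -0.3}
    - {"wx": 0, "wy": 0, "wz": 0, "dx": 0, "dy": 0, "dz": 0.03, "fingers": 1}
    - {"wx": 0, "wy": 0, "wz": 0, "dx": 0, "dy": 0, "dz": 0.03, "fingers": 1}
    - {"wx": 0, "wy": 0, "wz": 0, "dx": 0, "dy": 0, "dz": 0.03, "fingers": 1}
    - {"wx": 0, "wy": 0, "wz": 0, "dx": 0, "dy": 0, "dz": 0.03, "fingers": 1}
    - {"wx": 0, "wy": 0, "wz": 0, "dx": 0, "dy": 0, "dz": 0.03, "fingers": 1}
    - {"wx": 0, "wy": 0, "wz": 0, "dx": 0, "dy": 0, "dz": 0.03, "fingers": 1}
    - {"wx": 0, "wy": 0, "wz": 0, "dx": 0, "dy": 0, "dz": 0.03, "fingers": 1}
    - {"wx": 0, "wy": 0, "wz": 0, "dx": 0, "dy": 0, "dz": 0.03, "fingers": 1}
  newtons: 30

```text
clock: 30.4
eef_pos: [683.9, -140.2, 20.5]
eef_rot: [-3.142, 0.0, 2.891]
wrist_force: [-0.5, -0.7, 0.9]
finger_gap: 16.0
finger_force: 30.0
```

>>> servo_tool:
  motion:
    - {"wx": 0, "wy": 0, "wz": 0, "dx": 0, "dy": 0, "dz": -0.3, "fingers": 1}
    - {"wx": 0, "wy": 0, "wz": 0, "dx": 0, "dy": 0, "dz": -0.7, "fingers": 1}
    - {"wx": 0, "wy": 0, "wz": 0, "dx": 0, "dy": 0, "dz": -1.0, "fingers": 1}

```text
clock: 30.7
eef_pos: [684.1, -140.2, 122.6]
eef_rot: [3.141, 0.001, 2.891]
wrist_force: [0.8, -0.3, -1.1]
finger_gap: 15.8
finger_force: 30.0
```

>>> servo_tool:
  motion:
    - {"wx": 0, "wy": 0, "wz": 0, "dx": 0, "dy": 0, "dz": -0.4, "fingers": 1}
    - {"wx": 0, "wy": 0, "wz": 0, "dx": 0, "dy": 0, "dz": -0.75, "fingers": 1}
    - {"wx": 0, "wy": 0, "wz": 0, "dx": 0.08, "dy": 0.25, "dz": -0.75, "fingers": 1}
    - {"wx": 0, "wy": 0, "wz": 0, "dx": 0.17, "dy": 0.55, "dz": -0.75, "fingers": 1}
    - {"wx": 0, "wy": 0, "wz": 0, "dx": 0.26, "dy": 0.86, "dz": -0.75, "fingers": 1}

```text
clock: 31.2
eef_pos: [679.7, -49.7, 195.3]
eef_rot: [3.142, -0.0, 2.89]
wrist_force: [0.3, 0.8, -1.4]
finger_gap: 15.4
finger_force: 30.0
```

>>> servo_tool:
  motion:
    - {"wx": 0, "wy": 0, "wz": 0, "dx": 0.08, "dy": 0.3, "dz": 0, "fingers": 1}
    - {"wx": 0, "wy": 0, "wz": 0, "dx": 0.17, "dy": 0.6, "dz": 0, "fingers": 1}
    - {"wx": 0, "wy": 0, "wz": 0, "dx": 0.26, "dy": 0.86, "dz": 0, "fingers": 1}

```text
clock: 31.5
eef_pos: [675.9, 41.0, 195.2]
eef_rot: [3.142, -0.001, 2.891]
wrist_force: [0.4, -1.2, -0.9]
finger_gap: 15.7
finger_force: 30.0
```

>>> servo_tool:
  motion:
    - {"wx": 0, "wy": 0, "wz": 0, "dx": 0.08, "dy": 0.3, "dz": 0, "fingers": 1}
    - {"wx": 0, "wy": 0, "wz": -0.013, "dx": 0.17, "dy": 0.6, "dz": 0, "fingers": 1}
    - {"wx": 0, "wy": 0, "wz": -0.013, "dx": 0.26, "dy": 0.86, "dz": 0, "fingers": 1}
    - {"wx": 0, "wy": 0, "wz": -0.013, "dx": 0.26, "dy": 0.86, "dz": 0, "fingers": 1}
    - {"wx": 0, "wy": 0, "wz": -0.013, "dx": 0.26, "dy": 0.86, "dz": 0, "fingers": 1}

```text
clock: 32.0
eef_pos: [672.2, 129.4, 195.2]
eef_rot: [-3.141, -0.0, 2.918]
wrist_force: [0.2, -0.5, -1.0]
finger_gap: 15.7
finger_force: 30.0
```

>>> servo_tool:
  motion:
    - {"wx": 0, "wy": 0, "wz": 0, "dx": -0.01, "dy": 0, "dz": 0.3, "fingers": 1}
    - {"wx": 0, "wy": 0, "wz": 0, "dx": -0.01, "dy": 0, "dz": 0.6, "fingers": 1}
    - {"wx": 0, "wy": 0, "wz": 0, "dx": -0.01, "dy": 0, "dz": 0.8, "fingers": 1}
    - {"wx": 0, "wy": 0, "wz": 0, "dx": -0.01, "dy": 0, "dz": 0.85, "fingers": 1}
    - {"wx": 0, "wy": 0, "wz": 0, "dx": -0.01, "dy": 0, "dz": 0.85, "fingers": 1}
    - {"wx": 0, "wy": 0, "wz": 0, "dx": -0.01, "dy": 0, "dz": 0.85, "fingers": 1}

```text
clock: 32.6
eef_pos: [674.0, 128.5, 111.9]
eef_rot: [3.141, 0.002, 2.916]
wrist_force: [0.5, -0.6, -0.8]
finger_gap: 15.6
finger_force: 30.0
```

>>> servo_tool:
  motion:
    - {"wx": 0, "wy": 0, "wz": 0, "dx": 0, "dy": 0, "dz": 0.1, "fingers": 1}
    - {"wx": 0, "wy": 0, "wz": 0, "dx": 0, "dy": 0, "dz": 0.2, "fingers": 1}
    - {"wx": 0, "wy": 0, "wz": 0, "dx": 0, "dy": 0, "dz": 0.25, "fingers": 1}
    - {"wx": 0, "wy": 0, "wz": 0, "dx": 0, "dy": 0, "dz": 0.25, "fingers": 1}

```text
clock: 33.0
eef_pos: [672.8, 128.9, 84.2]
eef_rot: [-3.141, -0.002, 2.917]
wrist_force: [0.2, -0.3, -0.4]
finger_gap: 16.0
finger_force: 30.0
```

>>> servo_tool:
  motion:
    - {"wx": 0, "wy": 0, "wz": 0, "dx": 0, "dy": 0, "dz": 0.03, "fingers": 1}
    - {"wx": 0, "wy": 0, "wz": 0, "dx": 0, "dy": 0, "dz": 0.05, "fingers": 1}
    - {"wx": 0, "wy": 0, "wz": 0, "dx": 0, "dy": 0, "dz": 0.07, "fingers": 1}
    - {"wx": 0, "wy": 0, "wz": 0, "dx": 0, "dy": 0, "dz": 0.07, "fingers": 1}

```text
clock: 33.4
eef_pos: [673.3, 128.8, 78.3]
eef_rot: [-3.141, -0.0, 2.917]
wrist_force: [-0.3, 0.3, -1.9]
finger_gap: 15.4
finger_force: 30.0
```

>>> servo_tool:
  motion:
    - {"wx": 0, "wy": 0, "wz": 0, "dx": 0, "dy": 0, "dz": 0.01, "fingers": 1}
    - {"wx": 0, "wy": 0, "wz": 0, "dx": 0, "dy": 0, "dz": 0.01, "fingers": -0.1}
    - {"wx": 0, "wy": 0, "wz": 0, "dx": 0, "dy": 0, "dz": 0.01, "fingers": -0.1}
    - {"wx": 0, "wy": 0, "wz": 0, "dx": 0, "dy": 0, "dz": 0.01, "fingers": -0.1}
    - {"wx": 0, "wy": 0, "wz": 0, "dx": 0, "dy": 0, "dz": 0.01, "fingers": -0.1}
    - {"wx": 0, "wy": 0, "wz": 0, "dx": 0, "dy": 0, "dz": -0.3, "fingers": -0.1}
    - {"wx": 0, "wy": 0, "wz": 0, "dx": 0, "dy": 0, "dz": -0.7, "fingers": -0.1}
    - {"wx": 0, "wy": 0, "wz": 0, "dx": 0, "dy": 0, "dz": -1.0, "fingers": -0.1}
    - {"wx": 0, "wy": 0, "wz": 0, "dx": 0, "dy": 0, "dz": -1.0, "fingers": -0.1}

```text
clock: 34.3
eef_pos: [674.9, 129.2, 183.8]
eef_rot: [3.139, 0.007, 2.917]
wrist_force: [-0.4, 0.4, 0.2]
finger_gap: 52.0
finger_force: 0.0
```

>>> servo_tool:
  motion:
    - {"wx": 0, "wy": 0, "wz": 0, "dx": 0.2, "dy": -0.4, "dz": 0, "fingers": -0.1}
    - {"wx": 0, "wy": 0, "wz": 0, "dx": 0.3, "dy": -0.8, "dz": 0, "fingers": -0.1}
    - {"wx": 0, "wy": 0, "wz": 0, "dx": 0.4, "dy": -1.0, "dz": -0.1, "fingers": -0.1}

```text
clock: 34.6
eef_pos: [610.2, 38.2, 186.4]
eef_rot: [-3.141, -0.003, 2.916]
wrist_force: [1.2, -0.1, 0.6]
finger_gap: 51.6
finger_force: 0.0
```

>>> servo_tool:
  motion:
    - {"wx": 0, "wy": 0, "wz": 0, "dx": 0.1, "dy": -0.4, "dz": 0, "fingers": -0.1}
    - {"wx": 0, "wy": 0, "wz": 0, "dx": 0.2, "dy": -0.8, "dz": 0, "fingers": -0.1}
    - {"wx": 0, "wy": 0, "wz": 0, "dx": 0.2, "dy": -1.0, "dz": -0.1, "fingers": -0.1}

```text
clock: 34.9
eef_pos: [568.1, -54.8, 196.9]
eef_rot: [-3.141, -0.003, 2.915]
wrist_force: [0.4, 0.1, 1.7]
finger_gap: 51.3
finger_force: 0.0
```

>>> servo_tool:
  motion:
    - {"wx": 0, "wy": 0, "wz": 0, "dx": 0.1, "dy": -0.4, "dz": 0, "fingers": -0.1}
    - {"wx": 0, "wy": 0, "wz": 0, "dx": 0.2, "dy": -0.8, "dz": 0, "fingers": -0.1}
    - {"wx": 0, "wy": 0, "wz": 0, "dx": 0.2, "dy": -1.0, "dz": 0, "fingers": -0.1}
    - {"wx": 0, "wy": 0, "wz": 0, "dx": 0.2, "dy": -1.0, "dz": 0, "fingers": -0.1}

```text
clock: 35.3
eef_pos: [527.6, -147.7, 197.9]
eef_rot: [-3.141, -0.001, 2.914]
wrist_force: [0.2, 0.2, -0.4]
finger_gap: 51.7
finger_force: 0.0
```

```bash
python3 - <<'E'
import fit
from fit import *
s=read_state();print(s['eef_pos'],s['clock'])
r0=fit.render; fit.render=lambda p,q,v,z0=0: r0(p,q,v,56 if 'lid' in q else 0)
p=run('top',['lid_round_large','lid_round_small','lid_square','lid_oblong','spice_jar','nozzle_tall'])
q=camera('scene')
cv2.imwrite('pics/s8.png',cv2.cvtColor(np.hstack([cv2.resize(v['image'][a:a+140,b:b+160],(400,350),interpolation=cv2.INTER_CUBIC) for v,a,b in((q,130,150),(p,130,150))]),cv2.COLOR_RGB2BGR))
E
```

```text
[ 527.60427407 -147.67439462  197.87518989] 35.3Traceback (most recent call last):
  File "<stdin>", line 4, in <module>
AttributeError: 'function' object has no attribute 'render'
```

```bash
sed -i 's/z0=0):/z0=None):\n    z0=(Z if "lid" in q else 0) if z0 is None else z0/; s/^S=8/S=8;Z=56/' fit.py; python3 - <<'E'
from fit import *
p=run('top',['lid_round_large','lid_round_small','lid_square','lid_oblong','spice_jar','nozzle_tall'])
q=camera('scene')
cv2.imwrite('pics/s8.png',cv2.cvtColor(np.hstack([cv2.resize(v['image'][a:a+140,b:b+160],(400,350),interpolation=cv2.INTER_CUBIC) for v,a,b in((q,130,150),(p,130,150))]),cv2.COLOR_RGB2BGR))
E
```

```text
top lid_round_large 0.86 1038 [5.4758e+02 1.4086e+02 1.9000e-01] cost 0.056
top lid_round_small 0.71 541 [4.2123e+02 1.2502e+02 4.1000e-01] cost 0.045
top lid_round_small 0.6 886 [6.6946e+02 1.2678e+02 2.4000e-01] cost 0.416
top lid_square 0.56 931 [673.86 129.85   1.33] cost 0.044
top lid_oblong 0.84 1080 [419.89 283.09   2.69] cost 0.062
top spice_jar 0.61 300 [4.9897e+02 2.2628e+02 8.0000e-02] cost 0.068
top spice_jar 0.4 537 [ 4.1961e+02  1.3659e+02 -2.0000e-01] cost 0.486
top nozzle_tall 0.58 90 [ 5.0953e+02 -3.0812e+02  2.0000e-01] cost 0.226
```

View pics/s8.png

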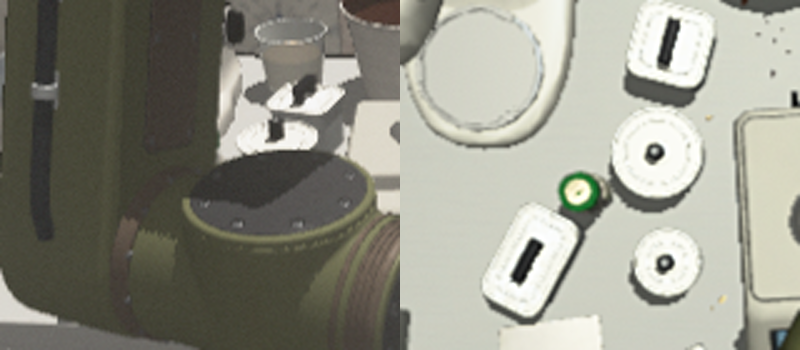

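In the top view all four lids are concentric with their pots and aligned, and the jar has not moved. A last check from the scene view compares the silhouettes of the square and large lids with the home height.

```bash
python3 - <<'E'
import builtins
from fit import *
p=camera('scene')
for q,pose in(('lid_square',(673.3,129.2,-.225)),('lid_round_large',(547,141,0))):
    for d in trace(q,p)[:2]:
        m=np.asarray(d['pixels'])
        for z in(50,53,56,59,62,66):
            r=cv2.resize(render(p,q,pose,z).astype(np.float32),(640,400),interpolation=cv2.INTER_AREA)>.5
            rows=np.arange(400)<d['location'][1]+1  # upper part, clear of the arm
            print(q,round(d['conf'],2),d['location'],z,round((r&m)[rows].sum()/(r|m)[rows].sum(),3))
E
```

```text
lid_square 0.59 [271.6, 168.1] 50 0.679
lid_square 0.59 [271.6, 168.1] 53 0.787
lid_square 0.59 [271.6, 168.1] 56 0.901
lid_square 0.59 [271.6, 168.1] 59 0.861
lid_square 0.59 [271.6, 168.1] 62 0.77
lid_square 0.59 [271.6, 168.1] 66 0.672
lid_round_large 0.65 [260.0, 184.0] 50 0.641
lid_round_large 0.65 [260.0, 184.0] 53 0.804
lid_round_large 0.65 [260.0, 184.0] 56 0.868
lid_round_large 0.65 [260.0, 184.0] 59 0.844
lid_round_large 0.65 [260.0, 184.0] 62 0.723
lid_round_large 0.65 [260.0, 184.0] 66 0.613
```

Both lids match best at 56 mm, which is the home height, so I hand the job in.

```bash
python3 -c "
from cell import *
print(sign_off())"
```

```text
the job is handed in; nothing more can be done
None
```

All four lids are on their own pots and centred to within about 2 mm in the last top view, the jar and nozzle are where they stood, and the job was handed in after about 36 s of the 104 s; home height was confirmed by camera for the square and large round lids, and only by the arm's release height for the small round and oblong ones.

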